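# Load, close and seam-scan a shielded card case

## Task

Slide every circuit card up out of the slotted rack, stand each fully down in a slot of its own in the open metal case, and then set the loose lid flush into the case's rim. Then take the hand probe from its stand and, keeping it roughly upright, scan the lid's seam with it: move the tip along the gap between lid and rim at about 3 cm/s, just above the gap or barely touching and without leaning on it, from the front right corner along the front to the front left corner and on along the left side to the back left corner (left and right as seen from the robot, front being the side nearest it). Finally put the probe back upright in its stand, with the lid still flush, and leave everything else on the bench alone.

Things in the scene. Friction and masses are not known exactly. Their poses are not given: they have to be found in the camera images.
- case: Open-topped metal box fixed to the table, 152 x 216 x 102 (x, y, z). Origin: centre of underside; front (-x, four brass connectors) towards the robot, y to its left. Inner floor 6 up, inside 108 x 172. Three card slots for cards standing in the x-z plane, at y = -48, 0, 48: 12 wide gaps between guide blocks, 34 high over the floor, at 42 to 54 either side of the middle. Seated cards clear the lid.
- case_mouth (a point): Centre of the recess for the lid around the case's mouth, on the level of its ledge (96 above the case's underside), axes as the case's. The recess is 124 (x) x 188 (y) and 6 deep, so the lid has 3 play all round; ledge 8 wide. The flange round it is 14 wide, its top at 102. In place, the lid's underside is on the ledge and its top flush with the flange.
- lid: Loose metal lid 118 (x) x 182 (y) x 6 thick, 0.2 to 0.4 kg, lying right way up on the table. Origin: centre of its underside. A black bar handle runs along its y over the centre: 90 long, 14 wide (x), from 30 to 42 above the underside, on posts at y = +-38; pinch it across x. Fits either way round. It may be knocked aside.
- rack: Grey slotted rack, fixed, 130 (x) x 200 (y) x 52 high, with four slots 45 apart along y (9 wide gaps between guide blocks 44 high); cards stand in it with their lower edge on its 8 high base. Origin: centre of the underside. It stands on one side of the case and the lid on the other; they swap from start to start.
- stand: Square dark steel holder, fixed, base 76 x 76, block 60 x 60, 66 high, with a vertical 17 x 17 square hole 60 deep in the middle of its top. Origin: centre of the underside, on the hole's axis.
- probe: Hand probe, 0.09 kg: steel shaft 10 across and 60 long, tapering to 6 across in the last 6 at the tip, then a round black handle 22 across from 60 to 145 above the tip. Origin: centre of the tip's end; z along the probe towards the handle. It hangs upright in the stand, the handle's shoulder on the stand's top, the tip 6 above the table.
- card0: Plug-in circuit card (2 or 3 of the 4 are present): board 100 (x) x 68 high (z) x 6 thick (y) with a black grip bar along its top edge, 70 (x) x 12 thick (y), from 68 to 84 above the lower edge; 0.1 kg. Origin: centre of the lower edge. z up, x along the card. Symmetric: may be seated either way round. Starts in a rack slot; pinch the bar across y and slide it straight up.
- card1: Plug-in circuit card (2 or 3 of the 4 are present): board 100 (x) x 68 high (z) x 6 thick (y) with a black grip bar along its top edge, 70 (x) x 12 thick (y), from 68 to 84 above the lower edge; 0.1 kg. Origin: centre of the lower edge. z up, x along the card. Symmetric: may be seated either way round. Starts in a rack slot; pinch the bar across y and slide it straight up.
- card2: Plug-in circuit card (2 or 3 of the 4 are present): board 100 (x) x 68 high (z) x 6 thick (y) with a black grip bar along its top edge, 70 (x) x 12 thick (y), from 68 to 84 above the lower edge; 0.1 kg. Origin: centre of the lower edge. z up, x along the card. Symmetric: may be seated either way round. Starts in a rack slot; pinch the bar across y and slide it straight up.
- card3: Plug-in circuit card (2 or 3 of the 4 are present): board 100 (x) x 68 high (z) x 6 thick (y) with a black grip bar along its top edge, 70 (x) x 12 thick (y), from 68 to 84 above the lower edge; 0.1 kg. Origin: centre of the lower edge. z up, x along the card. Symmetric: may be seated either way round. Starts in a rack slot; pinch the bar across y and slide it straight up.
- seam0 (a point): Point on the seam (the narrow gap between lid and flange, in the plane of their top faces), number 0 of 8: 0 to 4 run along the front from the right-hand to the left-hand corner seen from the robot, 46 apart; 5 to 7 on along the left side to the far corner, 40 apart.
- seam1 (a point): Point on the seam (the narrow gap between lid and flange, in the plane of their top faces), number 1 of 8: 0 to 4 run along the front from the right-hand to the left-hand corner seen from the robot, 46 apart; 5 to 7 on along the left side to the far corner, 40 apart.
- seam2 (a point): Point on the seam (the narrow gap between lid and flange, in the plane of their top faces), number 2 of 8: 0 to 4 run along the front from the right-hand to the left-hand corner seen from the robot, 46 apart; 5 to 7 on along the left side to the far corner, 40 apart.
- seam3 (a point): Point on the seam (the narrow gap between lid and flange, in the plane of their top faces), number 3 of 8: 0 to 4 run along the front from the right-hand to the left-hand corner seen from the robot, 46 apart; 5 to 7 on along the left side to the far corner, 40 apart.
- seam4 (a point): Point on the seam (the narrow gap between lid and flange, in the plane of their top faces), number 4 of 8: 0 to 4 run along the front from the right-hand to the left-hand corner seen from the robot, 46 apart; 5 to 7 on along the left side to the far corner, 40 apart.
- seam5 (a point): Point on the seam (the narrow gap between lid and flange, in the plane of their top faces), number 5 of 8: 0 to 4 run along the front from the right-hand to the left-hand corner seen from the robot, 46 apart; 5 to 7 on along the left side to the far corner, 40 apart.
- seam6 (a point): Point on the seam (the narrow gap between lid and flange, in the plane of their top faces), number 6 of 8: 0 to 4 run along the front from the right-hand to the left-hand corner seen from the robot, 46 apart; 5 to 7 on along the left side to the far corner, 40 apart.
- seam7 (a point): Point on the seam (the narrow gap between lid and flange, in the plane of their top faces), number 7 of 8: 0 to 4 run along the front from the right-hand to the left-hand corner seen from the robot, 46 apart; 5 to 7 on along the left side to the far corner, 40 apart.
- multimeter: Bystander: black multimeter 160 x 78 x 36 lying flat on the far side. Leave alone.
- mug: Bystander: white mug, 76 across, 90 high. Leave alone.
- spool: Bystander: flat-lying filament spool 120 across, 48 high. Leave alone.
- screwdriver: Bystander: screwdriver 200 long lying on the table. Leave alone.
- wrench: Bystander: wrench 180 long lying on the table. Leave alone.
- jar: Bystander: small closed jar 56 across, 70 high. Leave alone.
Mind the look-alikes: they are no part of the job. What is shaped like the stand but orange is not meant.

How it is judged (in metres and radians):
On the way, in this order (a step that is already met when the one before it is completed fails the run):
1. every card present stands fully down in a slot of the case (x of card0 in the frame of case between -0.012 and 0.012 m and y of card0 in the frame of case between -0.065 and 0.065 m and z of card0 in the frame of case between 0 and 0.011 m and angle between each of card0, card1, card2, card3's own z axis and vertical below 0.12 rad and angle between the x axis of each of card0, card1, card2, card3 and the x axis of case, either way round below 0.15 rad and x of card1 in the frame of case between -0.012 and 0.012 m and y of card1 in the frame of case between -0.065 and 0.065 m and z of card1 in the frame of case between 0 and 0.011 m and x of card2 in the frame of case between -0.012 and 0.012 m and y of card2 in the frame of case between -0.065 and 0.065 m and z of card2 in the frame of case between 0 and 0.011 m and x of card3 in the frame of case between -0.012 and 0.012 m and y of card3 in the frame of case between -0.065 and 0.065 m and z of card3 in the frame of case between 0 and 0.011 m), for 0.2 s.
2. with the cards in, the lid lies flush in the case's rim (all of step 1 and x of lid in the frame of case between -0.006 and 0.006 m and y of lid in the frame of case between -0.006 and 0.006 m and z of lid in the frame of case between 0.092 and 0.099 m and angle between lid's own z axis and vertical below 0.04 rad and angle between the x axis of lid and the x axis of case, either way round below 0.1 rad), for 0.3 s.
3. lid on, the upright probe's tip passes within 10 mm of seam0, slower than 60 mm/s (x of lid in the frame of case between -0.006 and 0.006 m and y of lid in the frame of case between -0.006 and 0.006 m and z of lid in the frame of case between 0.092 and 0.099 m and angle between lid's own z axis and vertical below 0.04 rad and angle between the x axis of lid and the x axis of case, either way round below 0.1 rad and distance between probe and seam0 below 0.01 m and linear speed of probe below 0.06 m/s and angle between probe's own z axis and vertical below 0.5 rad), for 0.1 s.
4. lid on, the upright probe's tip passes within 10 mm of seam1, slower than 60 mm/s (x of lid in the frame of case between -0.006 and 0.006 m and y of lid in the frame of case between -0.006 and 0.006 m and z of lid in the frame of case between 0.092 and 0.099 m and angle between lid's own z axis and vertical below 0.04 rad and angle between the x axis of lid and the x axis of case, either way round below 0.1 rad and distance between probe and seam1 below 0.01 m and linear speed of probe below 0.06 m/s and angle between probe's own z axis and vertical below 0.5 rad), for 0.1 s.
5. lid on, the upright probe's tip passes within 10 mm of seam2, slower than 60 mm/s (x of lid in the frame of case between -0.006 and 0.006 m and y of lid in the frame of case between -0.006 and 0.006 m and z of lid in the frame of case between 0.092 and 0.099 m and angle between lid's own z axis and vertical below 0.04 rad and angle between the x axis of lid and the x axis of case, either way round below 0.1 rad and distance between probe and seam2 below 0.01 m and linear speed of probe below 0.06 m/s and angle between probe's own z axis and vertical below 0.5 rad), for 0.1 s.
6. lid on, the upright probe's tip passes within 10 mm of seam3, slower than 60 mm/s (x of lid in the frame of case between -0.006 and 0.006 m and y of lid in the frame of case between -0.006 and 0.006 m and z of lid in the frame of case between 0.092 and 0.099 m and angle between lid's own z axis and vertical below 0.04 rad and angle between the x axis of lid and the x axis of case, either way round below 0.1 rad and distance between probe and seam3 below 0.01 m and linear speed of probe below 0.06 m/s and angle between probe's own z axis and vertical below 0.5 rad), for 0.1 s.
7. lid on, the upright probe's tip passes within 10 mm of seam4, slower than 60 mm/s (x of lid in the frame of case between -0.006 and 0.006 m and y of lid in the frame of case between -0.006 and 0.006 m and z of lid in the frame of case between 0.092 and 0.099 m and angle between lid's own z axis and vertical below 0.04 rad and angle between the x axis of lid and the x axis of case, either way round below 0.1 rad and distance between probe and seam4 below 0.01 m and linear speed of probe below 0.06 m/s and angle between probe's own z axis and vertical below 0.5 rad), for 0.1 s.
8. lid on, the upright probe's tip passes within 10 mm of seam5, slower than 60 mm/s (x of lid in the frame of case between -0.006 and 0.006 m and y of lid in the frame of case between -0.006 and 0.006 m and z of lid in the frame of case between 0.092 and 0.099 m and angle between lid's own z axis and vertical below 0.04 rad and angle between the x axis of lid and the x axis of case, either way round below 0.1 rad and distance between probe and seam5 below 0.01 m and linear speed of probe below 0.06 m/s and angle between probe's own z axis and vertical below 0.5 rad), for 0.1 s.
9. lid on, the upright probe's tip passes within 10 mm of seam6, slower than 60 mm/s (x of lid in the frame of case between -0.006 and 0.006 m and y of lid in the frame of case between -0.006 and 0.006 m and z of lid in the frame of case between 0.092 and 0.099 m and angle between lid's own z axis and vertical below 0.04 rad and angle between the x axis of lid and the x axis of case, either way round below 0.1 rad and distance between probe and seam6 below 0.01 m and linear speed of probe below 0.06 m/s and angle between probe's own z axis and vertical below 0.5 rad), for 0.1 s.
10. lid on, the upright probe's tip passes within 10 mm of seam7, slower than 60 mm/s (x of lid in the frame of case between -0.006 and 0.006 m and y of lid in the frame of case between -0.006 and 0.006 m and z of lid in the frame of case between 0.092 and 0.099 m and angle between lid's own z axis and vertical below 0.04 rad and angle between the x axis of lid and the x axis of case, either way round below 0.1 rad and distance between probe and seam7 below 0.01 m and linear speed of probe below 0.06 m/s and angle between probe's own z axis and vertical below 0.5 rad), for 0.1 s.
At the end, for the whole second after the job is handed in: Each card present stands in a case slot, lower edge within 5 mm of the floor; the lid lies flush, within 6 mm of centre and 3 mm of height; the probe hangs in its stand, tip within 12 mm of the axis, shoulder down within 12 mm, tilt under 0.15 rad; lid and probe at rest (all of step 2 and horizontal distance between probe and stand below 0.012 m and height (world z) of probe below 0.018 m and angle between probe's own z axis and vertical below 0.15 rad and linear speed of each of probe, lid below 0.02 m/s); the robot touches nothing.
It fails at once if a bystander is displaced by more than 40 mm (distance of any of multimeter, mug, spool, screwdriver, wrench, jar from where it was at the start of the episode above 0.04 m).
It fails at once if the probe is pressed on the case or lid with more than 30 N (contact force between probe and case above 30 N or contact force between probe and lid above 30 N).
Of card0, card1, card2, card3 only 2 to 3 are there at a start; the rules pass over those that are not, and their reading is None.
At some moment in a run one of lid may be knocked a few centimetres aside while the robot is not near it.
It also fails if it takes over 208 s, if anything falls off the work surface, if the arm or the gripper's body presses on something with over 40 N, if the wrist force passes 120 N, or if a joint passes its speed limit or range.

## Robot

A 6-joint arm with a two-finger parallel gripper is mounted at the origin on the work surface. World frame = base frame: x ahead of the robot, y to its left, z up, the work surface at z = 0. Lengths are in mm, angles in rad, forces in N, time in s.
With the tool pointing down it reaches from about 275 to 825 mm from the base axis. Payload 5.2 kg.
Tool frame: the origin (TCP) lies on the centre line of the jaws, within the pads' length; the fingertips stand 8 mm ahead of it and the grasp point (between the pads) lies 11 mm behind it; z points along the fingers, y is the line along which they close (so a half turn about z gives the same grasp; the last joint's range is limited). The gripper opens to 93 mm and grips with 3 to 60 N. Pads are 15 mm wide; open, the fingers measure 128 mm over their backs; the gripper's body (75 mm by 188 mm) begins 65 mm behind the grasp point.
Start: joints at [0.961, 0.259, 1.535, -0, 1.348, -0.203], TCP at [217.599, 505.129, 226.653] pointing down, gripper open.
Joint ranges: [-3.14, 3.14], [-0.91, 2.08], [0.19, 2.58], [-1.22, 4.36], [0.22, 2.71], [-3.12, 3.12]. Speed limits (rad/s): [2.57, 2.57, 3.14, 3.14, 3.14, 3.14].

## Interface

Orientations are given as a unit quaternion [w, x, y, z].
In Python, from station import * gives the robot as it stands.
- The arm moves only by the tool arm_command, never from a script. Its argument "commands" is a list of rows, each a list of 3 entries, a list of its own where there are three numbers: the closure, from 0 (fully open) to 1 (shut), then the shift along the tool's x, y, z scaled (see below), then the turn, a rotation vector about the tool's x, y, z scaled (see below). In form: [[gripper, [tx, ty, tz], [wx, wy, wz]], ...]. A call has 1 to 8 rows; each row shifts and turns the commanded pose from where the row before left it, along the tool's axes as they then stand; what a row does not reach is not made up. The controller multiplies each number of a shift by 3 cm and each number of a turn by 5 degrees. A row lasts 1/10 s, in which the tool goes at most 50 mm and 8.59 degrees, less where a joint would pass 70% of its speed; a pose out of reach is approached as far as the arm can. A call with a number of a shift or a turn outside -1 to 1 is refused whole. A call with a gripper value outside its range is refused whole. The fingers move at their own pace and stop on an object; the grip force is fixed at half the most. Time passes only in rows, so rows that do not move let the fingers close. It gives the time, the measured TCP pose, the force, the opening and the grip force at its end, in the units of the state.
- get_state(): the state, without advancing time (a new reading comes with each control period).
- snapshot(name): name is "side" or "top" or "wrist"; returns a dict with "color" (480x640x3 uint8, red, green, blue), "depth" (480x640 float32, mm along the optical axis (not along the pixel's ray), 0 where there is no reading), "fovy" (degrees; the focal length in pixels is half the picture's height over the tangent of half this angle, whatever the lens; pixels are square), "cx", "cy" (the principal point, pixels), "xyz" and "attitude" of the camera in the world. Camera axes: x right, y down, z forward; pixel columns grow to the right and rows downward; lengths in mm; the calibration is good to about 2 mm. The wrist camera is an equidistant fisheye: a pixel r from the principal point sees the ray r / f radians off the axis. A picture is of the moment at which its call begins.
- close_job(): hands the job in; it is judged then, once.
The state is a dict: "clock": time; "qpos": joint angles; "qvel": joint speeds; "joint_efforts": joint torques, N m; "tool_pos": TCP position; "eef_rot": TCP orientation; "ft_force": force on the tool from outside, world axes, zero at the start; "torque": the same for the moment, N m; "width": opening from 0.0 (shut) to 1.0 (fully open); "grasp_force": force on a finger pad.
Only numpy, scipy, OpenCV 4.12 (cv2) and the standard library are available. Lean on these libraries where they do the work, as an engineer would, in place of code of your own. Each camera call takes 0.05 s, during which the arm holds its last target. There are 200 camera calls.

## Working session

There is one attempt and no reset: what is moved stays moved. The work goes in short steps, Python scripts to look and compute and a tool call to move; the robot and the scene stay as the last step left them, time stands still between calls to the robot, and variables do not carry over. Pictures are saved under pics/ and viewed, at most 14 in all, crops included, and the job is handed in when it is done.

Besides the shell and the picture viewer there is one more tool, called after ">>>" by a JSON object that holds its "api" and its "payload", one argument or row to a line. arm_command: Moves the arm, as the interface text tells. Its arguments: {"type":"object","properties":{"commands":{"type":"array"}},"required":["commands"]}

```bash
ls; mkdir -p pics; cat > h.py <<'E'
from station import *
import numpy as np, cv2
from scipy.spatial.transform import Rotation as R
def rot(q): return R.from_quat([q[1],q[2],q[3],q[0]])
def cloud(s):
    f=240/np.tan(np.radians(s['fovy'])/2); v,u=np.mgrid[0:480,0:640]
    x=(u-s['cx'])/f;y=(v-s['cy'])/f
    p=np.dstack([x,y,np.ones_like(x)])*s['depth'][...,None]
    a=s['attitude']
    r=rot(a) if np.size(a)==4 else R.from_matrix(np.array(a))
    return (r.apply(p.reshape(-1,3))+np.array(s['xyz'])).reshape(480,640,3)
def save(n,im): cv2.imwrite('pics/'+n+'.png',cv2.cvtColor(im,cv2.COLOR_RGB2BGR))
E
python3 - <<'E'
from h import *
print(get_state())
for n in('top','side'):
    s=snapshot(n); save(n,s['color']); np.savez(n+'.npz',c=s['color'],p=cloud(s)); print({k:s[k] for k in s if k not in('color','depth')})
E
```

```text
pics
{'clock': 0.0, 'qpos': array([ 9.61149215e-01,  2.59375378e-01,  1.53606077e+00,  1.66984977e-05,
        1.34797150e+00, -2.02811864e-01]), 'qvel': array([ 6.08947022e-04, -1.64814916e-03, -1.22935605e-03, -6.52415224e-04,
        3.19654779e-05,  6.64624265e-04]), 'joint_efforts': array([-1.88250036e-03, -4.37321448e+01, -2.84004271e+01,  7.19283172e-02,
        4.16186464e-02, -1.39284571e-04]), 'tool_pos': array([217.31685466, 504.68757767, 225.80920991]), 'eef_rot': array([-3.66073472e-04,  2.02019394e-01,  9.79381101e-01, -8.30422658e-04]), 'ft_force': array([ 0.59882322, -0.23807878,  0.80654255]), 'torque': array([-0.01075691, -0.01299286,  0.04943156]), 'grasp_force': 0.0, 'width': 1.0023159702290294}
{'fovy': 55.56964125595299, 'cx': 318.9777042078668, 'cy': 245.1642412493865, 'xyz': array([ 351.59058206,   15.54304246, 1181.40899993]), 'attitude': array([ 0.0586796 , -0.69501785,  0.71376871, -0.06356983])}
{'fovy': 52.622355838596484, 'cx': 314.65097008748876, 'cy': 242.1895507281112, 'xyz': array([290.18561214, 903.16236902, 593.22332711]), 'attitude': array([ 0.06729496, -0.13119128,  0.85298621, -0.5006743 ])}
```

View pics/top.png

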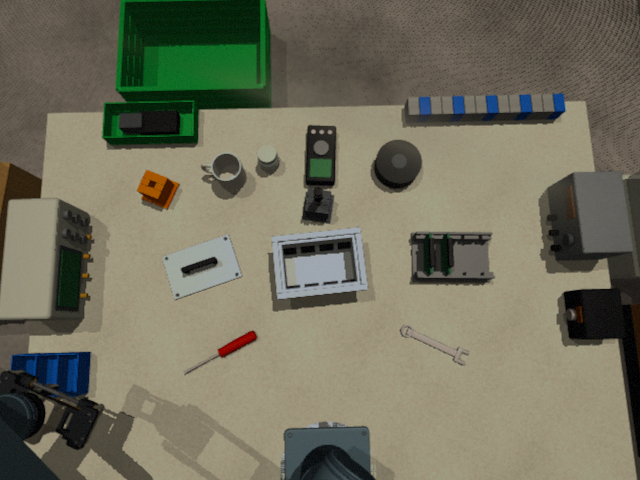

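View pics/side.png

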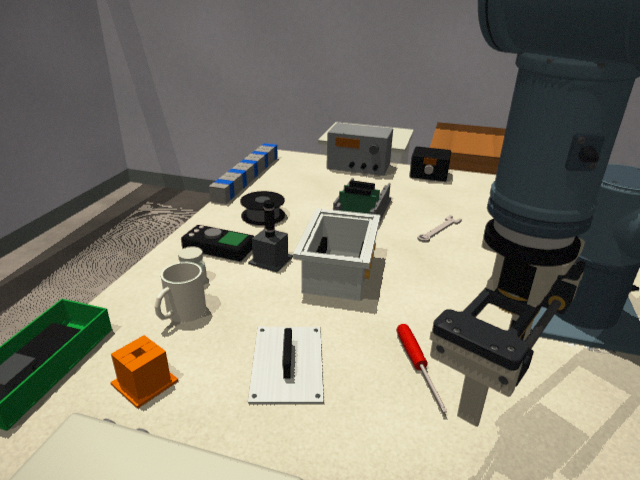

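The top view shows the case (320,263), the lid (203,266), the rack (451,256) with two cards at about (428,254) and (446,254), and the dark stand with the probe at (318,205). Stand candidates are the dark one at (318,205) and the orange one at (158,188). The dark one, holding the probe, matches the description. I'll enlarge it and measure.

```bash
python3 - <<'E'
from h import *
d=np.load('top.npz'); c,p=d['c'],d['p']
z=p[...,2]
def rect(name,box,zlo,zhi):
    x0,y0,x1,y1=box; q=p[y0:y1,x0:x1].reshape(-1,3); m=(q[:,2]>zlo)&(q[:,2]<zhi); q=q[m]
    r=cv2.minAreaRect(q[:,:2].astype(np.float32)); print(name,len(q),'z',np.median(q[:,2]).round(1),'c',np.round(r[0],1),'size',np.round(r[1],1),'ang',round(r[2],2))
q=p[380:440,200:270].reshape(-1,3);print('table z near',np.median(q[:,2]), 'far',np.median(p[120:140,210:300,2]),np.median(p[300:320,500:540,2]))
rect('case',(255,215,385,310),92,110)
rect('lid',(155,225,250,305),3,14)
rect('lidhandle',(155,225,250,305),30,60)
rect('rack',(400,220,500,295),35,56)
rect('rackall',(400,220,500,295),4,56)
rect('cards',(400,220,500,295),80,110)
for a,b in((412,437),(437,460)): rect('card',(a,220,b,295),82,110)
rect('stand',(295,180,340,230),55,75)
rect('probe',(295,180,340,230),120,180)
k=[cv2.resize(c[170:300,260:390],(400,400)),cv2.resize(c[205:305,400:500],(400,400))]
save('crop1',np.hstack(k))
E
```

```text
table z near -0.2032615070626207 far 0.300632360764439 0.5599239615210081
case 2530 z 100.7 c [498.2   8.1] size [153.  216.1] ang 4.52
lid 3118 z 5.8 c [515.9 312.8] size [250.9 207.5] ang 88.51
lidhandle 211 z 41.2 c [509.4 312.6] size [14.4 89.1] ang 17.15
rack 1127 z 46.5 c [ 516.3 -335.3] size [195.1 118. ] ang 87.88
rackall 3575 z 10.8 c [ 517.3 -337.9] size [264.1 195.9] ang 87.62
cards 351 z 91.5 c [ 516.5 -289. ] size [58.1 84.2] ang 87.73
card 164 z 91.6 c [ 518.6 -266.7] size [13.  69.7] ang 89.41
card 167 z 91.6 c [ 517.2 -311.7] size [12.9 69.3] ang 87.73
stand 433 z 66.2 c [660.2   6.5] size [59.8 61.2] ang 80.4
probe 97 z 150.2 c [659.2   6. ] size [21.  20.8] ang 41.77
```

View pics/crop1.png

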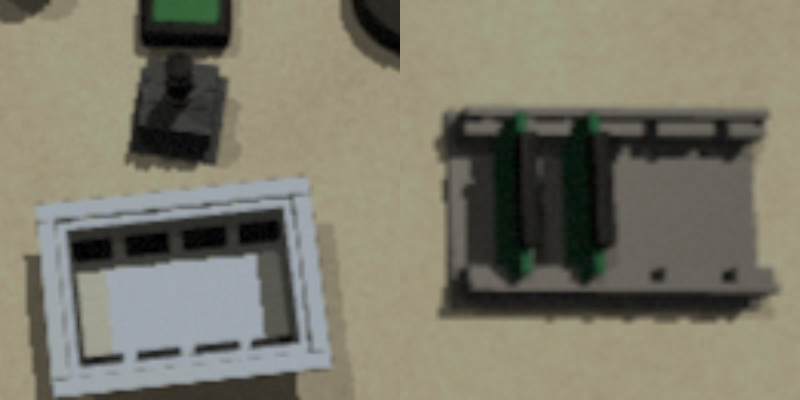

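The left crop shows the dark stand (about 178,110 in the crop) holding the probe upright, with the silver case in front of it, so this is the stand meant. The right crop shows two cards, one at (525,195) and one at (597,195), in the two leftmost rack slots.

```bash
cat > plan.py <<'E'
import sys
from h import *
# usage: plan.py x y z yawdeg(of tool y axis)  -> units of shift (tool axes) and turn about tool z
x,y,z,yaw=map(float,sys.argv[1:5]); s=get_state()
Q=rot(s['eef_rot']); M=Q.as_matrix(); cy=np.degrees(np.arctan2(M[1,1],M[0,1]))
d=(yaw-cy+90)%180-90
sh=M.T@(np.array([x,y,z])-s['tool_pos'])/30
print('t',round(s['clock'],2),'pos',s['tool_pos'].round(1),'yaw',cy.round(2),'tilt',(M[2]).round(3),'w',round(s['width'],3),'F',s['ft_force'].round(1),'g',round(s['grasp_force'],1))
print('shift units now',sh.round(2),'turn z units',round(-d/5,2))
a=np.radians(cy+d); Yt=np.array([np.cos(a),np.sin(a),0]);Zt=np.array([0,0,-1]);Xt=np.cross(Yt,Zt)
print('shift units after turn',(np.array([Xt,Yt,Zt])@(np.array([x,y,z])-s['tool_pos'])/30).round(2))
E
python3 plan.py 518.6 -266.7 200 88
```

```text
t 0.1 pos [217.3 504.7 225.9] yaw 66.69 tilt [ 0.    -0.002 -1.   ] w 0.999 F [ 0.7  0.  -0.6] g 0.0
shift units now [-19.4  -19.64   0.89] turn z units -4.26
shift units after turn [-10.93 -25.35   0.86]
```

>>> {"api": "arm_command", "payload": {
  "commands": [
    [0.67, [0, 0, 0], [0, 0, -1]],
    [0.67, [0, 0, 0], [0, 0, -1]],
    [0.67, [0, 0, 0], [0, 0, -1]],
    [0.67, [0, 0, 0], [0, 0, -1]],
    [0.67, [0, 0, 0], [0, 0, -0.26]],
    [0.67, [-0.4, -0.97, 0], [0, 0, 0]],
    [0.67, [-0.42, -0.97, 0], [0, 0, 0]],
    [0.67, [-0.42, -0.97, 0], [0, 0, 0]]
  ]
}}

```text
clock: 0.9
tool_pos: [251.7, 415.6, 226.3]
eef_rot: [-0.0, 0.018, 1.0, -0.0]
ft_force: [-0.1, 0.1, -0.2]
width: 0.364
grasp_force: 0.0
```

>>> {"api": "arm_command", "payload": {
  "commands": [
    [0.67, [-0.42, -0.97, 0], [0, 0, 0]],
    [0.67, [-0.42, -0.97, 0], [0, 0, 0]],
    [0.67, [-0.42, -0.97, 0], [0, 0, 0]],
    [0.67, [-0.42, -0.97, 0], [0, 0, 0]],
    [0.67, [-0.42, -0.97, 0], [0, 0, 0]],
    [0.67, [-0.42, -0.97, 0], [0, 0, 0]],
    [0.67, [-0.42, -0.97, 0], [0, 0, 0]],
    [0.67, [-0.42, -0.97, 0], [0, 0, 0]]
  ]
}}

```text
clock: 1.7
tool_pos: [344.4, 179.2, 226.6]
eef_rot: [0.0, 0.018, 1.0, 0.0]
ft_force: [1.5, -0.4, 0.2]
width: 0.335
grasp_force: 0.0
```

>>> {"api": "arm_command", "payload": {
  "commands": [
    [0.67, [-0.42, -0.97, 0], [0, 0, 0]],
    [0.67, [-0.42, -0.97, 0], [0, 0, 0]],
    [0.67, [-0.42, -0.97, 0], [0, 0, 0]],
    [0.67, [-0.42, -0.97, 0], [0, 0, 0]],
    [0.67, [-0.42, -0.97, 0], [0, 0, 0]],
    [0.67, [-0.42, -0.97, 0], [0, 0, 0]],
    [0.67, [-0.42, -0.97, 0], [0, 0, 0]],
    [0.67, [-0.42, -0.97, 0], [0, 0, 0]]
  ]
}}

```text
clock: 2.5
tool_pos: [437.0, -57.1, 226.5]
eef_rot: [-0.0, 0.019, 1.0, 0.0]
ft_force: [0.7, 0.7, 0.1]
width: 0.329
grasp_force: 0.0
```

>>> {"api": "arm_command", "payload": {
  "commands": [
    [0.67, [-0.42, -0.97, 0], [0, 0, 0]],
    [0.67, [-0.42, -0.97, 0], [0, 0, 0]],
    [0.67, [-0.42, -0.97, 0], [0, 0, 0]],
    [0.67, [-0.42, -0.97, 0], [0, 0, 0]],
    [0.67, [-0.42, -0.97, 0], [0, 0, 0]],
    [0.67, [0, 0, 0], [0, 0, 0]],
    [0.67, [0, 0, 0], [0, 0, 0]]
  ]
}}

```text
clock: 3.2
tool_pos: [494.4, -203.5, 226.0]
eef_rot: [-0.001, 0.019, 1.0, 0.001]
ft_force: [-0.2, 0.6, 0.4]
width: 0.334
grasp_force: 0.0
```

```bash
python3 plan.py 518.6 -266.7 73 88; python3 - <<'E'
from h import *
s=snapshot('wrist'); save('w1',s['color']); print({k:s[k] for k in s if k not in('color','depth')})
f=240/np.tan(np.radians(s['fovy'])/2)
def proj(P):
    v=rot(s['attitude']).inv().apply(np.array(P)-s['xyz']); th=np.arctan2(np.hypot(v[0],v[1]),v[2]); ph=np.arctan2(v[1],v[0])
    return s['cx']+f*th*np.cos(ph), s['cy']+f*th*np.sin(ph)
im=s['color'].copy()
t=np.radians(-2)
for c in((518.6,-266.7),(517.2,-311.7)):
    for a in(-35,35):
        for b in(-6,6):
            u=proj([c[0]+a*np.cos(t)-b*np.sin(t),c[1]+a*np.sin(t)+b*np.cos(t),92]); print(np.round(u))
            cv2.circle(im,tuple(int(round(k)) for k in u),2,(255,0,0),-1)
save('w1',im)
E
```

```text
t 3.2 pos [ 494.4 -203.5  226. ] yaw 87.86 tilt [ 0.001  0.001 -1.   ] w 0.334 F [-0.2  0.6  0.4] g 0.0
shift units now [-0.89 -2.08  5.1 ] turn z units -0.03
shift units after turn [-0.88 -2.08  5.1 ]
{'fovy': 65.70646984690485, 'cx': 318.55423538062377, 'cy': 242.30950122125677, 'xyz': array([ 428.6888118 , -201.09720226,  383.71290681]), 'attitude': array([0.08758481, 0.7142439 , 0.6891664 , 0.08505419])}
[234. 224.]
[249. 224.]
[239. 303.]
[253. 304.]
[183. 224.]
[196. 224.]
[191. 302.]
[203. 302.]
```

View pics/w1.png

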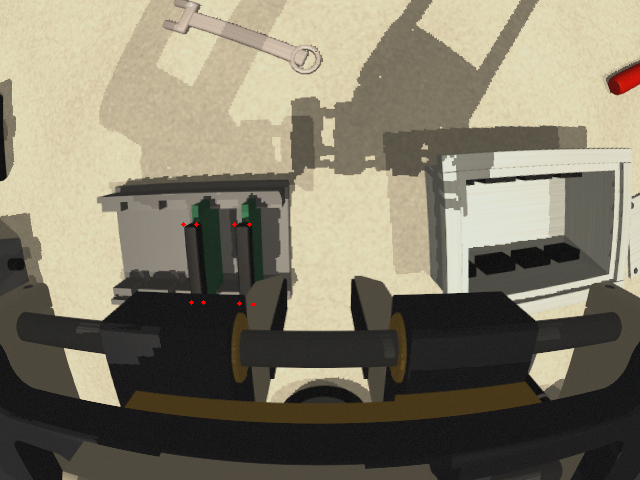

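The wrist view shows the bars at about (195,258) and (244,258). My projected corners (red) sit slightly left of them, so I'll check the offset with the wrist depth.

```bash
cat >> h.py <<'E'
def wcloud(s):
    f=240/np.tan(np.radians(s['fovy'])/2); v,u=np.mgrid[0:480,0:640]
    dx,dy=u-s['cx'],v-s['cy']; r=np.hypot(dx,dy)+1e-9; th=r/f; k=np.tan(th)/r
    p=np.dstack([dx*k,dy*k,np.ones_like(k)])*s['depth'][...,None]
    return (rot(s['attitude']).apply(p.reshape(-1,3))+np.array(s['xyz'])).reshape(480,640,3)
E
python3 - <<'E'
from h import *
s=snapshot('wrist'); p=wcloud(s)
print('table z',np.median(p[60:90,60:120,2]))
for a,b in((182,210),(232,256)):
    q=p[222:290,a:b].reshape(-1,3); q=q[(q[:,2]>86)&(q[:,2]<97)]
    r=cv2.minAreaRect(q[:,:2].astype(np.float32)); print(len(q),np.median(q,0).round(1),np.round(r[0],1),np.round(r[1],1),round(r[2],2), q.min(0).round(1),q.max(0).round(1))
q=p[140:290,420:640].reshape(-1,3); q=q[(q[:,2]>92)&(q[:,2]<110)]
r=cv2.minAreaRect(q[:,:2].astype(np.float32)); print('case',len(q),np.median(q,0).round(1),r,q.min(0))
E
```

```text
table z -0.3387931750214648
928 [ 510.6 -310.5   91.3] [ 512.5 -311.6] [12.9 58.2] 87.79 [ 483.5 -318.6   86. ] [ 541.7 -304.4   93.7]
940 [ 511.5 -266.    91.3] [ 512.8 -266.7] [13.  56.6] 89.14 [ 484.5 -273.5   86. ] [ 541.2 -259.9   93.7]
case 10237 [452.3 -23.9 100.7] ((495.63494873046875, 8.000762939453125), (146.5069580078125, 217.53456115722656), 4.749392986297607) [ 414.17840237 -105.82571635   92.0030622 ]
```

>>> {"api": "arm_command", "payload": {
  "commands": [
    [0.67, [-0.3, -0.7, 0], [0, 0, 0]],
    [0.67, [-0.3, -0.7, 0], [0, 0, 0]],
    [0.67, [-0.28, -0.68, 0], [0, 0, 0]],
    [0.67, [0, 0, 0.9], [0, 0, 0]],
    [0.67, [0, 0, 0.9], [0, 0, 0]],
    [0.67, [0, 0, 0.9], [0, 0, 0]],
    [0.67, [0, 0, 0.3], [0, 0, 0]],
    [0.67, [0, 0, 0], [0, 0, 0]]
  ]
}}

```text
clock: 4.1
tool_pos: [518.2, -265.2, 135.7]
eef_rot: [-0.001, 0.017, 1.0, 0.001]
ft_force: [-0.6, 0.1, -0.4]
width: 0.329
grasp_force: 0.0
```

```bash
python3 plan.py 518.6 -266.7 73 88.5
```

```text
t 4.1 pos [ 518.2 -265.2  135.7] yaw 88.04 tilt [ 0.002  0.002 -1.   ] w 0.329 F [-0.6  0.1 -0.4] g 0.0
shift units now [-0.02 -0.05  2.09] turn z units -0.09
shift units after turn [-0.02 -0.05  2.09]
```

>>> {"api": "arm_command", "payload": {
  "commands": [
    [0.67, [0, -0.05, 0.7], [0, 0, 0]],
    [0.67, [0, 0, 0.7], [0, 0, 0]],
    [0.67, [0, 0, 0.55], [0, 0, 0]],
    [0.67, [0, 0, 0.13], [0, 0, 0]],
    [0.67, [0, 0, 0], [0, 0, 0]]
  ]
}}

```text
clock: 4.6
tool_pos: [519.3, -268.2, 75.2]
eef_rot: [0.0, 0.017, 1.0, -0.0]
ft_force: [0.3, -0.7, 0.4]
width: 0.332
grasp_force: 0.0
```

>>> {"api": "arm_command", "payload": {
  "commands": [
    [1, [0, 0, 0], [0, 0, 0]],
    [1, [0, 0, 0], [0, 0, 0]],
    [1, [0, 0, 0], [0, 0, 0]],
    [1, [0, 0, 0], [0, 0, 0]],
    [1, [0, 0, 0], [0, 0, 0]]
  ]
}}

```text
clock: 5.1
tool_pos: [519.4, -268.3, 75.3]
eef_rot: [0.001, 0.018, 1.0, -0.0]
ft_force: [-0.5, 1.0, 5.6]
width: 0.127
grasp_force: 30.0
```

>>> {"api": "arm_command", "payload": {
  "commands": [
    [1, [0, 0, -0.3], [0, 0, 0]],
    [1, [0, 0, -0.6], [0, 0, 0]],
    [1, [0, 0, -0.7], [0, 0, 0]],
    [1, [0, 0, -0.7], [0, 0, 0]],
    [1, [0, 0, -0.7], [0, 0, 0]],
    [1, [0, 0, -0.7], [0, 0, 0]],
    [1, [0, 0, -0.7], [0, 0, 0]],
    [1, [0, 0, -0.7], [0, 0, 0]]
  ]
}}

```text
clock: 5.9
tool_pos: [518.6, -268.2, 228.4]
eef_rot: [-0.0, 0.018, 1.0, -0.0]
ft_force: [0.7, 0.8, -1.4]
width: 0.126
grasp_force: 30.0
```

```bash
python3 plan.py 498.2 8.1 140 94.5
```

```text
t 5.9 pos [ 518.6 -268.2  228.4] yaw 87.99 tilt [ 0. -0. -1.] w 0.126 F [ 0.7  0.8 -1.4] g 30.0
shift units now [1.   9.18 2.95] turn z units -1.3
shift units after turn [-0.05  9.23  2.95]
```

>>> {"api": "arm_command", "payload": {
  "commands": [
    [1, [0, 0, 0], [0, 0, -0.65]],
    [1, [0, 0, 0], [0, 0, -0.65]],
    [1, [0, 0.5, 0], [0, 0, 0]],
    [1, [0, 0.9, 0], [0, 0, 0]],
    [1, [0, 0.9, 0], [0, 0, 0]],
    [1, [0, 0.9, 0], [0, 0, 0]],
    [1, [0, 0.9, 0], [0, 0, 0]],
    [1, [0, 0.9, 0], [0, 0, 0]]
  ]
}}

```text
clock: 6.7
tool_pos: [506.3, -116.5, 227.2]
eef_rot: [-0.0, -0.038, 0.999, 0.0]
ft_force: [-0.3, -0.0, -0.9]
width: 0.126
grasp_force: 30.0
```

>>> {"api": "arm_command", "payload": {
  "commands": [
    [1, [0, 0.9, 0], [0, 0, 0]],
    [1, [0, 0.9, 0], [0, 0, 0]],
    [1, [0, 0.9, 0], [0, 0, 0]],
    [1, [0, 0.9, 0], [0, 0, 0]],
    [1, [0, 0.6, 0], [0, 0, 0]],
    [1, [0, 0, 0], [0, 0, 0]],
    [1, [0, 0, 0], [0, 0, 0]]
  ]
}}

```text
clock: 7.4
tool_pos: [496.8, 7.5, 227.3]
eef_rot: [-0.0, -0.04, 0.999, -0.0]
ft_force: [0.2, -0.6, -1.4]
width: 0.123
grasp_force: 30.0
```

```bash
python3 plan.py 498.4 8.1 140 94.5; python3 - <<'E'
from h import *
# case pose from the side+top cameras with arm overhead; held card's lower edge
s=snapshot('side'); p=cloud(s); save('s2',s['color'])
c=s['color'].astype(int); g=(c[...,1]>c[...,0]+15)&(c[...,1]>c[...,2]+10)&(abs(p[...,0]-498)<70)&(abs(p[...,1]-8)<25)&(p[...,2]>120)&(p[...,2]<240)
q=p[g]; print(len(q), np.median(q,0).round(1), np.percentile(q,[2,98],axis=0).round(1))
m=(q[:,0]>470)&(q[:,0]<530); A=np.c_[q[m][:,[0,2]],np.ones(m.sum())]; print('y plane fit',np.linalg.lstsq(A,q[m][:,1],rcond=None)[0])
q=p[200:310,285:390].reshape(-1,3); q=q[(q[:,2]>96)&(q[:,2]<106)]
r=cv2.minAreaRect(q[:,:2].astype(np.float32)); print('case',len(q),r)
E
```

```text
t 7.4 pos [496.8   7.5 227.3] yaw 94.53 tilt [ 0. -0. -1.] w 0.123 F [ 0.2 -0.6 -1.4] g 30.0
shift units now [-0.05  0.02  2.91] turn z units 0.01
shift units after turn [-0.05  0.02  2.91]
1197 [495.7  11.2 194.7] [[448.    5.2 164.7]
 [542.   16.4 227.4]]
y plane fit [ 7.79123299e-02 -5.45651515e-03 -2.63900340e+01]
case 1696 ((498.2364807128906, 10.302848815917969), (152.328369140625, 221.35214233398438), 4.902494430541992)
```

View pics/s2.png

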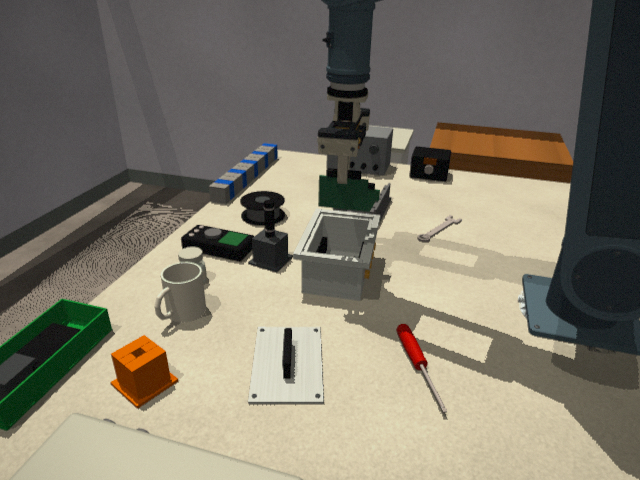

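The picture shows the card held upright over the case. The lid has not moved. Lowering the card now.

>>> {"api": "arm_command", "payload": {
  "commands": [
    [1, [-0.05, 0.02, 0.6], [0, 0, 0]],
    [1, [0, 0, 0.7], [0, 0, 0]],
    [1, [0, 0, 0.7], [0, 0, 0]],
    [1, [0, 0, 0.7], [0, 0, 0]],
    [1, [0, 0, 0.7], [0, 0, 0]],
    [1, [0, 0, 0.3], [0, 0, 0]],
    [1, [0, 0, 0.1], [0, 0, 0]]
  ]
}}

```text
clock: 8.15
tool_pos: [498.1, 7.1, 112.3]
eef_rot: [-0.001, -0.039, 0.999, 0.0]
ft_force: [0.2, 0.3, -1.0]
width: 0.125
grasp_force: 30.0
```

>>> {"api": "arm_command", "payload": {
  "commands": [
    [1, [0, 0, 0.2], [0, 0, 0]],
    [1, [0, 0, 0.25], [0, 0, 0]],
    [1, [0, 0, 0.25], [0, 0, 0]],
    [1, [0, 0, 0.25], [0, 0, 0]],
    [1, [0, 0, 0.15], [0, 0, 0]],
    [1, [0, 0, 0.1], [0, 0, 0]],
    [1, [0, 0, 0.05], [0, 0, 0]],
    [1, [0, 0, 0], [0, 0, 0]]
  ]
}}

```text
clock: 8.95
tool_pos: [498.7, 7.7, 75.6]
eef_rot: [-0.0, -0.039, 0.999, 0.0]
ft_force: [0.4, -0.0, -1.2]
width: 0.123
grasp_force: 30.0
```

```bash
python3 plan.py 498.4 8.1 73.3 94.5
```

```text
t 8.95 pos [498.7   7.7  75.6] yaw 94.5 tilt [ 0.  0. -1.] w 0.123 F [ 0.4 -0.  -1.2] g 30.0
shift units now [0.01 0.01 0.08] turn z units -0.0
shift units after turn [0.01 0.01 0.08]
```

>>> {"api": "arm_command", "payload": {
  "commands": [
    [1, [0, 0, 0.08], [0, 0, 0]],
    [1, [0, 0, 0.02], [0, 0, 0]],
    [0.7, [0, 0, 0], [0, 0, 0]],
    [0.7, [0, 0, 0], [0, 0, 0]],
    [0.7, [0, 0, 0], [0, 0, 0]],
    [0.7, [0, 0, -0.2], [0, 0, 0]],
    [0.7, [0, 0, -0.6], [0, 0, 0]],
    [0.7, [0, 0, -0.9], [0, 0, 0]]
  ]
}}

```text
clock: 9.75
tool_pos: [497.5, 7.9, 123.4]
eef_rot: [-0.002, -0.039, 0.999, 0.0]
ft_force: [0.6, 0.1, -0.5]
width: 0.302
grasp_force: 0.0
```

>>> {"api": "arm_command", "payload": {
  "commands": [
    [0.67, [0, 0, -0.9], [0, 0, 0]],
    [0.67, [0, 0, -0.9], [0, 0, 0]],
    [0.67, [0, 0, -0.9], [0, 0, 0]],
    [0.67, [0, 0, -0.5], [0, 0, 0]],
    [0.67, [0, 0, 0], [0, 0, 0]]
  ]
}}

```text
clock: 10.25
tool_pos: [500.2, 7.4, 222.5]
eef_rot: [0.003, -0.039, 0.999, -0.001]
ft_force: [-0.4, 0.7, -0.1]
width: 0.329
grasp_force: 0.0
```

```bash
python3 plan.py 518 -311.7 200 88; python3 - <<'E'
from h import *
s=snapshot('wrist'); p=wcloud(s)
q=p[:300].reshape(-1,3); t=np.radians(4.52); l=(q-[498.2,8.1,0])@np.array([[np.cos(t),-np.sin(t),0],[np.sin(t),np.cos(t),0],[0,0,1]])
k=l[(abs(l[:,0])<45)&(abs(l[:,1])<30)&(l[:,2]>78)&(l[:,2]<130)]
print(len(k),np.median(k,0).round(1),np.percentile(k,[1,99],axis=0).round(1))
save('w2',s['color'])
E
```

```text
t 10.25 pos [500.2   7.4 222.5] yaw 94.5 tilt [-0.005 -0.002 -1.   ] w 0.329 F [-0.4  0.7 -0.1] g 0.0
shift units now [  0.25 -10.65   0.77] turn z units 1.3
shift units after turn [ -0.96 -10.61   0.75]
1353 [-0.6  0.  89.3] [[-33.7  -6.4  86.4]
 [ 35.    5.9  91.2]]
```

>>> {"api": "arm_command", "payload": {
  "commands": [
    [0.67, [0, 0, 0], [0, 0, 0.65]],
    [0.67, [0, 0, 0], [0, 0, 0.65]],
    [0.67, [-0.08, -0.6, 0], [0, 0, 0]],
    [0.67, [-0.08, -0.9, 0], [0, 0, 0]],
    [0.67, [-0.08, -0.91, 0], [0, 0, 0]],
    [0.67, [-0.08, -0.91, 0], [0, 0, 0]],
    [0.67, [-0.08, -0.91, 0], [0, 0, 0]],
    [0.67, [-0.08, -0.91, 0], [0, 0, 0]]
  ]
}}

```text
clock: 11.1
tool_pos: [506.9, -147.6, 218.1]
eef_rot: [-0.001, 0.018, 1.0, 0.001]
ft_force: [-0.7, 0.2, -0.4]
width: 0.332
grasp_force: 0.0
```

>>> {"api": "arm_command", "payload": {
  "commands": [
    [0.67, [-0.08, -0.91, 0], [0, 0, 0]],
    [0.67, [-0.08, -0.91, 0], [0, 0, 0]],
    [0.67, [-0.08, -0.91, 0], [0, 0, 0]],
    [0.67, [-0.08, -0.91, 0], [0, 0, 0]],
    [0.67, [-0.08, -0.91, 0], [0, 0, 0]],
    [0.67, [-0.08, -0.91, 0], [0, 0, 0]],
    [0.67, [0, 0, 0.5], [0, 0, 0]],
    [0.67, [0, 0, 0], [0, 0, 0]]
  ]
}}

```text
clock: 11.9
tool_pos: [514.6, -310.7, 201.0]
eef_rot: [-0.003, 0.018, 1.0, 0.002]
ft_force: [-0.8, 0.5, -0.4]
width: 0.326
grasp_force: 0.0
```

```bash
python3 plan.py 518.2 -311.7 74.5 88
```

```text
t 11.9 pos [ 514.6 -310.7  201. ] yaw 87.9 tilt [ 0.005  0.004 -1.   ] w 0.326 F [-0.8  0.5 -0.4] g 0.0
shift units now [-0.14 -0.05  4.22] turn z units -0.02
shift units after turn [-0.12 -0.03  4.22]
```

>>> {"api": "arm_command", "payload": {
  "commands": [
    [0.67, [-0.12, -0.02, 0.6], [0, 0, 0]],
    [0.67, [0, 0, 0.8], [0, 0, 0]],
    [0.67, [0, 0, 0.8], [0, 0, 0]],
    [0.67, [0, 0, 0.8], [0, 0, 0]],
    [0.67, [0, 0, 0.6], [0, 0, 0]],
    [0.67, [0, 0, 0.5], [0, 0, 0]],
    [0.67, [0, 0, 0.1], [0, 0, 0]],
    [0.67, [0, 0, 0], [0, 0, 0]]
  ]
}}

```text
clock: 12.7
tool_pos: [519.6, -311.0, 78.2]
eef_rot: [-0.001, 0.017, 1.0, 0.001]
ft_force: [-1.2, 0.6, -0.7]
width: 0.327
grasp_force: 0.0
```

```bash
python3 plan.py 518.2 -311.7 74.5 88
```

```text
t 12.7 pos [ 519.6 -311.    78.2] yaw 88.02 tilt [ 0.001  0.001 -1.   ] w 0.327 F [-1.2  0.6 -0.7] g 0.0
shift units now [ 0.05 -0.03  0.12] turn z units 0.0
shift units after turn [ 0.05 -0.03  0.12]
```

>>> {"api": "arm_command", "payload": {
  "commands": [
    [0.67, [0.03, -0.02, 0.1], [0, 0, 0]],
    [1, [0, 0, 0], [0, 0, 0]],
    [1, [0, 0, 0], [0, 0, 0]],
    [1, [0, 0, 0], [0, 0, 0]],
    [1, [0, 0, 0], [0, 0, 0]],
    [1, [0, 0, 0], [0, 0, 0]]
  ]
}}

```text
clock: 13.3
tool_pos: [519.2, -312.6, 76.3]
eef_rot: [0.0, 0.018, 1.0, -0.0]
ft_force: [-0.5, 0.8, 3.8]
width: 0.129
grasp_force: 30.0
```

>>> {"api": "arm_command", "payload": {
  "commands": [
    [1, [0, 0, -0.3], [0, 0, 0]],
    [1, [0, 0, -0.6], [0, 0, 0]],
    [1, [0, 0, -0.7], [0, 0, 0]],
    [1, [0, 0, -0.7], [0, 0, 0]],
    [1, [0, 0, -0.7], [0, 0, 0]],
    [1, [0, 0, -0.7], [0, 0, 0]],
    [1, [0, 0, -0.7], [0, 0, 0]],
    [1, [0, 0, -0.7], [0, 0, 0]]
  ]
}}

```text
clock: 14.1
tool_pos: [518.8, -312.3, 229.9]
eef_rot: [-0.0, 0.018, 1.0, 0.0]
ft_force: [0.0, 0.6, -0.4]
width: 0.128
grasp_force: 30.0
```

```bash
python3 plan.py 502.5 -39.8 140 94.5
```

```text
t 14.1 pos [ 518.8 -312.3  229.9] yaw 87.99 tilt [ 0.  0. -1.] w 0.128 F [ 0.   0.6 -0.4] g 30.0
shift units now [0.86 9.06 3.  ] turn z units -1.3
shift units after turn [-0.17  9.1   3.  ]
```

>>> {"api": "arm_command", "payload": {
  "commands": [
    [1, [0, 0, 0], [0, 0, -0.65]],
    [1, [0, 0, 0], [0, 0, -0.65]],
    [1, [-0.02, 0.5, 0], [0, 0, 0]],
    [1, [-0.02, 0.9, 0], [0, 0, 0]],
    [1, [-0.02, 0.9, 0], [0, 0, 0]],
    [1, [-0.02, 0.9, 0], [0, 0, 0]],
    [1, [-0.02, 0.9, 0], [0, 0, 0]],
    [1, [-0.02, 0.9, 0], [0, 0, 0]]
  ]
}}

```text
clock: 14.9
tool_pos: [510.2, -160.4, 228.8]
eef_rot: [-0.0, -0.038, 0.999, 0.0]
ft_force: [0.5, -0.1, -0.8]
width: 0.125
grasp_force: 30.0
```

>>> {"api": "arm_command", "payload": {
  "commands": [
    [1, [-0.02, 0.9, 0], [0, 0, 0]],
    [1, [-0.02, 0.9, 0], [0, 0, 0]],
    [1, [-0.02, 0.9, 0], [0, 0, 0]],
    [1, [-0.02, 0.9, 0], [0, 0, 0]],
    [1, [0, 0.5, 0], [0, 0, 0]],
    [1, [0, 0, 0], [0, 0, 0]],
    [1, [0, 0, 0], [0, 0, 0]]
  ]
}}

```text
clock: 15.6
tool_pos: [503.6, -40.0, 228.9]
eef_rot: [0.0, -0.039, 0.999, -0.0]
ft_force: [-0.2, -0.2, -0.6]
width: 0.125
grasp_force: 30.0
```

```bash
python3 plan.py 502.5 -39.8 112 94.5
```

```text
t 15.6 pos [503.6 -40.  228.9] yaw 94.52 tilt [-0.    -0.001 -1.   ] w 0.125 F [-0.2 -0.2 -0.6] g 30.0
shift units now [0.04 0.01 3.9 ] turn z units 0.0
shift units after turn [0.04 0.01 3.9 ]
```

>>> {"api": "arm_command", "payload": {
  "commands": [
    [1, [0.04, 0.01, 0.6], [0, 0, 0]],
    [1, [0, 0, 0.7], [0, 0, 0]],
    [1, [0, 0, 0.7], [0, 0, 0]],
    [1, [0, 0, 0.7], [0, 0, 0]],
    [1, [0, 0, 0.7], [0, 0, 0]],
    [1, [0, 0, 0.3], [0, 0, 0]],
    [1, [0, 0, 0.1], [0, 0, 0]]
  ]
}}

```text
clock: 16.3
tool_pos: [501.9, -40.4, 113.8]
eef_rot: [-0.001, -0.038, 0.999, 0.0]
ft_force: [0.2, 0.3, 0.3]
width: 0.126
grasp_force: 30.0
```

>>> {"api": "arm_command", "payload": {
  "commands": [
    [1, [0, 0, 0.2], [0, 0, 0]],
    [1, [0, 0, 0.25], [0, 0, 0]],
    [1, [0, 0, 0.25], [0, 0, 0]],
    [1, [0, 0, 0.25], [0, 0, 0]],
    [1, [0, 0, 0.15], [0, 0, 0]],
    [1, [0, 0, 0.1], [0, 0, 0]],
    [1, [0, 0, 0.05], [0, 0, 0]],
    [1, [0, 0, 0], [0, 0, 0]]
  ]
}}

```text
clock: 17.1
tool_pos: [502.4, -39.6, 77.1]
eef_rot: [-0.0, -0.039, 0.999, 0.0]
ft_force: [0.7, -0.2, -0.7]
width: 0.124
grasp_force: 30.0
```

```bash
python3 plan.py 502.5 -39.8 74 94.5
```

```text
t 17.1 pos [502.4 -39.6  77.1] yaw 94.5 tilt [ 0.  0. -1.] w 0.124 F [ 0.7 -0.2 -0.7] g 30.0
shift units now [-0.   -0.01  0.1 ] turn z units -0.0
shift units after turn [-0.   -0.01  0.1 ]
```

>>> {"api": "arm_command", "payload": {
  "commands": [
    [1, [0, 0, 0.09], [0, 0, 0]],
    [1, [0, 0, 0.02], [0, 0, 0]],
    [0.74, [0, 0, 0], [0, 0, 0]],
    [0.74, [0, 0, 0], [0, 0, 0]],
    [0.74, [0, 0, 0], [0, 0, 0]],
    [0.74, [0, 0, -0.2], [0, 0, 0]],
    [0.74, [0, 0, -0.6], [0, 0, 0]],
    [0.74, [0, 0, -0.9], [0, 0, 0]]
  ]
}}

```text
clock: 17.9
tool_pos: [501.2, -39.3, 124.6]
eef_rot: [-0.002, -0.039, 0.999, 0.001]
ft_force: [0.3, -0.0, 0.0]
width: 0.26
grasp_force: 0.0
```

>>> {"api": "arm_command", "payload": {
  "commands": [
    [0.5, [0, 0, -0.9], [0, 0, 0]],
    [0.5, [0, 0, -0.9], [0, 0, 0]],
    [0.5, [0, 0, -0.9], [0, 0, 0]],
    [0.5, [0, 0, -0.5], [0, 0, 0]],
    [0.5, [0, 0, 0], [0, 0, 0]]
  ]
}}

```text
clock: 18.4
tool_pos: [503.8, -40.0, 223.8]
eef_rot: [0.003, -0.039, 0.999, -0.001]
ft_force: [-0.3, 0.3, -0.6]
width: 0.499
grasp_force: 0.0
```

```bash
python3 - <<'E'
from h import *
s=snapshot('wrist'); p=wcloud(s)
q=p[:300].reshape(-1,3); t=np.radians(4.52); l=(q-[498.2,8.1,0])@np.array([[np.cos(t),-np.sin(t),0],[np.sin(t),np.cos(t),0],[0,0,1]])
for y in(0,-48):
    k=l[(abs(l[:,0])<45)&(abs(l[:,1]-y)<22)&(l[:,2]>78)&(l[:,2]<130)]
    print(len(k),np.median(k,0).round(1),np.percentile(k,[1,99],axis=0).round(1))
s=snapshot('top'); p=cloud(s); c=s['color']; save('t3',c)
q=p[215:315,150:255].reshape(-1,3)
for lo,hi in((3,14),(36,60)):
    k=q[(q[:,2]>lo)&(q[:,2]<hi)]; print(len(k),cv2.minAreaRect(k[:,:2].astype(np.float32)))
m=(p[...,2]>3)&(p[...,2]<60)&(p[...,1]>190)&(p[...,1]<440)&(p[...,0]>420)&(p[...,0]<610)
n,lab,st,_=cv2.connectedComponentsWithStats(m.astype(np.uint8))
for i in range(1,n):
    if st[i,4]>300: k=p[lab==i]; print('comp',st[i],cv2.minAreaRect(k[:,:2].astype(np.float32)))
E
```

```text
1363 [-1.2 -0.8 89.2] [[-33.6  -6.3  78.4]
 [ 34.1   6.2  91.1]]
1310 [ -2.7 -48.3  89.4] [[-34.9 -54.   85.1]
 [ 32.8 -41.9  91.1]]
3316 ((516.55712890625, 312.6202392578125), (276.71533203125, 264.010498046875), 89.57247924804688)
199 ((541.7920532226562, 315.186767578125), (15.401479721069336, 88.58804321289062), 18.653226852416992)
comp [ 161  228   80   60 2850] ((544.26123046875, 316.24078369140625), (132.2344207763672, 189.36849975585938), 17.7667293548584)
```

View pics/t3.png

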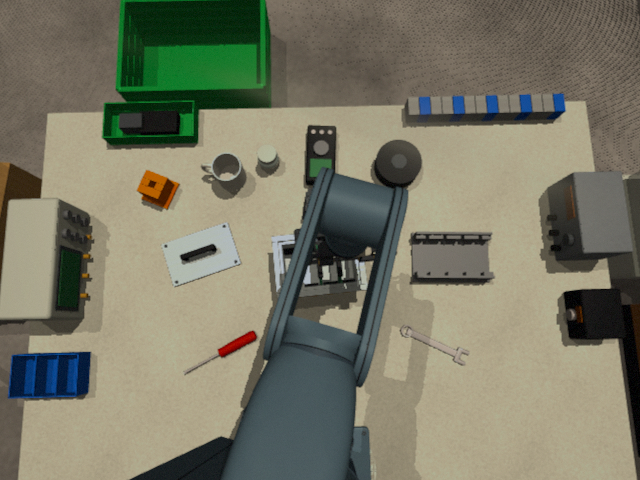

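Both cards are seated in slots 0 and −48. The lid was knocked and now sits at about (202,254) px, with its handle at about (542, 315) mm and yaw 18°. Heading there.

>>> {"api": "arm_command", "payload": {
  "commands": [
    [0.5, [0, 0, 0], [0, 0, 1]],
    [0.5, [0, 0, 0], [0, 0, 1]],
    [0.5, [0, 0, 0], [0, 0, 1]],
    [0.5, [0, 0, 0], [0, 0, 1]],
    [0.5, [0, 0, 0], [0, 0, 1]],
    [0.5, [0, 0, 0], [0, 0, 1]],
    [0.5, [0, 0, 0], [0, 0, 1]],
    [0.5, [0, 0, 0], [0, 0, 1]]
  ]
}}

```text
clock: 19.3
tool_pos: [501.5, -39.4, 219.2]
eef_rot: [-0.002, 0.307, 0.952, -0.0]
ft_force: [-0.7, -0.2, -0.2]
width: 0.501
grasp_force: 0.0
```

>>> {"api": "arm_command", "payload": {
  "commands": [
    [0.5, [0, 0, 0], [0, 0, 1]],
    [0.5, [0, 0, 0], [0, 0, 1]],
    [0.5, [0, 0, 0], [0, 0, 1]],
    [0.5, [0, 0, 0], [0, 0, 1]],
    [0.5, [0, 0, 0], [0, 0, 1]],
    [0.5, [0, 0, 0], [0, 0, 1]],
    [0.5, [0, 0, 0], [0, 0, 1]],
    [0.5, [0, 0, 0], [0, 0, 0.3]]
  ]
}}

```text
clock: 20.1
tool_pos: [501.6, -39.4, 219.4]
eef_rot: [-0.001, 0.589, 0.808, -0.0]
ft_force: [-0.4, 0.0, -0.3]
width: 0.502
grasp_force: 0.0
```

```bash
python3 plan.py 541.8 315.2 140 18
```

```text
t 20.1 pos [501.6 -39.4 219.4] yaw 17.89 tilt [ 0.002 -0.002 -1.   ] w 0.502 F [-0.4  0.  -0.3] g 0.0
shift units now [10.83  4.91  2.65] turn z units -0.02
shift units after turn [10.83  4.93  2.65]
```

>>> {"api": "arm_command", "payload": {
  "commands": [
    [0.5, [0.9, 0.41, 0], [0, 0, 0]],
    [0.5, [0.9, 0.41, 0], [0, 0, 0]],
    [0.5, [0.9, 0.41, 0], [0, 0, 0]],
    [0.5, [0.9, 0.41, 0], [0, 0, 0]],
    [0.5, [0.9, 0.41, 0], [0, 0, 0]],
    [0.5, [0.9, 0.41, 0], [0, 0, 0]],
    [0.5, [0.9, 0.41, 0], [0, 0, 0]],
    [0.5, [0.9, 0.41, 0], [0, 0, 0]]
  ]
}}

```text
clock: 20.9
tool_pos: [528.7, 197.4, 219.8]
eef_rot: [-0.001, 0.587, 0.809, -0.001]
ft_force: [-0.0, 0.0, -0.2]
width: 0.5
grasp_force: 0.0
```

>>> {"api": "arm_command", "payload": {
  "commands": [
    [0.5, [0.9, 0.41, 0], [0, 0, 0]],
    [0.5, [0, 0.41, 0], [0, 0, 0]],
    [0.5, [0, 0, 0], [0, 0, 0]],
    [0.5, [0, 0, 0], [0, 0, 0]]
  ]
}}

```text
clock: 21.3
tool_pos: [543.7, 229.2, 219.9]
eef_rot: [-0.001, 0.588, 0.809, -0.001]
ft_force: [-0.5, -0.4, -0.1]
width: 0.504
grasp_force: 0.0
```

```bash
python3 - <<'E'
from h import *
for n in('wrist','top'):
    s=snapshot(n); p=(wcloud if n=='wrist' else cloud)(s); save('l_'+n,s['color'])
    m=(p[...,2]>30)&(p[...,2]<60)&(p[...,1]>240)&(p[...,1]<390)&(p[...,0]>470)&(p[...,0]<610)
    c,lab,st,_=cv2.connectedComponentsWithStats(m.astype(np.uint8))
    for i in range(1,c):
        if st[i,4]>100: k=p[lab==i]; print(n,st[i],np.median(k[:,2]).round(1),cv2.minAreaRect(k[k[:,2]>37][:,:2].astype(np.float32)))
E
python3 plan.py 541.8 315.2 140 18
```

```text
wrist [ 339   85   17   98 1507] 41.3 ((543.0585327148438, 316.35595703125), (14.69092845916748, 89.19356536865234), 18.43993377685547)
t 21.4 pos [543.7 228.8 220.5] yaw 17.97 tilt [ 0.    -0.001 -1.   ] w 0.503 F [-0.5 -0.5 -0.1] g 0.0
shift units now [2.76 0.83 2.68] turn z units -0.01
shift units after turn [2.76 0.83 2.68]
```

```bash
python3 plan.py 543 316.2 25 18.4
```

```text
t 21.4 pos [543.7 228.8 220.5] yaw 17.97 tilt [ 0.    -0.001 -1.   ] w 0.503 F [-0.5 -0.5 -0.1] g 0.0
shift units now [2.78 0.88 6.51] turn z units -0.09
shift units after turn [2.77 0.9  6.52]
```

>>> {"api": "arm_command", "payload": {
  "commands": [
    [0.5, [0, 0, 0], [0, 0, -0.09]],
    [0.5, [0.9, 0.3, 0], [0, 0, 0]],
    [0.5, [0.9, 0.3, 0], [0, 0, 0]],
    [0.5, [0.9, 0.3, 0], [0, 0, 0]],
    [0.5, [0.07, 0, 0.8], [0, 0, 0]],
    [0.5, [0, 0, 0.9], [0, 0, 0]],
    [0.5, [0, 0, 0.9], [0, 0, 0]],
    [0.5, [0, 0, 0.9], [0, 0, 0]]
  ]
}}

```text
clock: 22.2
tool_pos: [543.6, 316.4, 115.3]
eef_rot: [0.0, 0.585, 0.811, 0.0]
ft_force: [0.3, -0.3, -0.4]
width: 0.501
grasp_force: 0.0
```

>>> {"api": "arm_command", "payload": {
  "commands": [
    [0.5, [0, 0, 0.9], [0, 0, 0]],
    [0.5, [0, 0, 0.8], [0, 0, 0]],
    [0.5, [0, 0, 0.5], [0, 0, 0]],
    [0.5, [0, 0, 0.2], [0, 0, 0]],
    [0.5, [0, 0, 0], [0, 0, 0]]
  ]
}}

```text
clock: 22.7
tool_pos: [543.5, 316.6, 43.6]
eef_rot: [-0.0, 0.585, 0.811, -0.0]
ft_force: [0.6, 0.1, -0.0]
width: 0.504
grasp_force: 0.0
```

```bash
python3 plan.py 543 316.2 25 18.4
```

```text
t 22.7 pos [543.5 316.6  43.6] yaw 18.43 tilt [-0.    -0.001 -1.   ] w 0.504 F [ 0.6  0.1 -0. ] g 0.0
shift units now [-0.01 -0.02  0.62] turn z units 0.01
shift units after turn [-0.01 -0.02  0.62]
```

>>> {"api": "arm_command", "payload": {
  "commands": [
    [0.5, [0, 0, 0.4], [0, 0, 0]],
    [0.5, [0, 0, 0.22], [0, 0, 0]],
    [0.5, [0, 0, 0], [0, 0, 0]],
    [1, [0, 0, 0], [0, 0, 0]],
    [1, [0, 0, 0], [0, 0, 0]],
    [1, [0, 0, 0], [0, 0, 0]],
    [1, [0, 0, 0], [0, 0, 0]],
    [1, [0, 0, 0], [0, 0, 0]]
  ]
}}

```text
clock: 23.5
tool_pos: [543.2, 316.8, 25.5]
eef_rot: [-0.0, 0.585, 0.811, -0.0]
ft_force: [-2.7, -0.9, 3.4]
width: 0.149
grasp_force: 30.0
```

>>> {"api": "arm_command", "payload": {
  "commands": [
    [1, [0, 0, 0], [0, 0, 0]],
    [1, [0, 0, -0.3], [0, 0, 0]],
    [1, [0, 0, -0.6], [0, 0, 0]],
    [1, [0, 0, -0.8], [0, 0, 0]],
    [1, [0, 0, -0.8], [0, 0, 0]],
    [1, [0, 0, -0.8], [0, 0, 0]],
    [1, [0, 0, -0.8], [0, 0, 0]],
    [1, [0, 0, -0.8], [0, 0, 0]]
  ]
}}

```text
clock: 24.3
tool_pos: [543.5, 316.8, 173.4]
eef_rot: [0.0, 0.585, 0.811, -0.0]
ft_force: [0.1, -0.1, -3.1]
width: 0.149
grasp_force: 30.0
```

```bash
python3 plan.py 498.4 8.1 175 4.5
```

```text
t 24.3 pos [543.5 316.8 173.4] yaw 18.45 tilt [-0.  0. -1.] w 0.149 F [ 0.1 -0.1 -3.1] g 30.0
shift units now [-9.29 -4.68 -0.05] turn z units 2.79
shift units after turn [-10.14  -2.31  -0.05]
```

>>> {"api": "arm_command", "payload": {
  "commands": [
    [1, [0, 0, -0.3], [0, 0, 0.7]],
    [1, [0, 0, -0.2], [0, 0, 0.7]],
    [1, [0, 0, 0], [0, 0, 0.7]],
    [1, [0, 0, 0], [0, 0, 0.69]],
    [1, [-0.5, -0.11, 0], [0, 0, 0]],
    [1, [-0.8, -0.18, 0], [0, 0, 0]],
    [1, [-0.8, -0.18, 0], [0, 0, 0]],
    [1, [-0.8, -0.18, 0], [0, 0, 0]]
  ]
}}

```text
clock: 25.1
tool_pos: [530.4, 226.9, 187.2]
eef_rot: [0.0, 0.678, 0.735, -0.0]
ft_force: [0.8, 0.4, -3.4]
width: 0.148
grasp_force: 30.0
```

>>> {"api": "arm_command", "payload": {
  "commands": [
    [1, [-0.8, -0.18, 0], [0, 0, 0]],
    [1, [-0.8, -0.18, 0], [0, 0, 0]],
    [1, [-0.8, -0.18, 0], [0, 0, 0]],
    [1, [-0.8, -0.18, 0], [0, 0, 0]],
    [1, [-0.8, -0.18, 0], [0, 0, 0]],
    [1, [-0.8, -0.18, 0], [0, 0, 0]],
    [1, [-0.8, -0.18, 0], [0, 0, 0]],
    [1, [-0.8, -0.18, 0], [0, 0, 0]]
  ]
}}

```text
clock: 25.9
tool_pos: [502.1, 32.1, 187.5]
eef_rot: [0.0, 0.678, 0.735, -0.0]
ft_force: [-0.3, 0.3, -2.3]
width: 0.151
grasp_force: 30.0
```

>>> {"api": "arm_command", "payload": {
  "commands": [
    [1, [-0.6, -0.15, 0], [0, 0, 0]],
    [1, [-0.2, -0.1, 0], [0, 0, 0]],
    [1, [0, 0, 0.3], [0, 0, 0]],
    [1, [0, 0, 0], [0, 0, 0]],
    [1, [0, 0, 0], [0, 0, 0]]
  ]
}}

```text
clock: 26.4
tool_pos: [497.0, 10.1, 177.8]
eef_rot: [-0.001, 0.678, 0.735, -0.0]
ft_force: [-0.1, 0.3, -3.1]
width: 0.147
grasp_force: 30.0
```

```bash
python3 plan.py 498.3 8.5 135 4.5; python3 - <<'E'
from h import *
z=get_state()['tool_pos'][2]-25.5
for n,f in(('wrist',wcloud),('side',cloud)):
    s=snapshot(n); p=f(s); save('p_'+n,s['color']); 
    q=p.reshape(-1,3)
    k=q[(abs(q[:,2]-z-6)<4)&(abs(q[:,0]-498)<110)&(abs(q[:,1]-8)<130)]
    if len(k)>50: print(n,'lid',len(k),cv2.minAreaRect(k[:,:2].astype(np.float32)),k.min(0).round(1),k.max(0).round(1))
E
```

```text
t 26.4 pos [497.   10.1 177.8] yaw 4.56 tilt [ 0.001 -0.001 -1.   ] w 0.147 F [-0.1  0.3 -3.1] g 30.0
shift units now [-0.06  0.04  1.43] turn z units 0.01
shift units after turn [-0.06  0.04  1.43]
wrist lid 40974 ((497.89544677734375, 17.438507080078125), (118.76881408691406, 167.38168334960938), 4.456200122833252) [432.5 -66.9 154.9] [557.9 104.8 161.7]
side lid 1922 ((497.880615234375, 9.816062927246094), (118.29817962646484, 188.78799438476562), 4.339725017547607) [432.  -86.7 154.4] [562.4 107.5 162.3]
```

View pics/p_wrist.png

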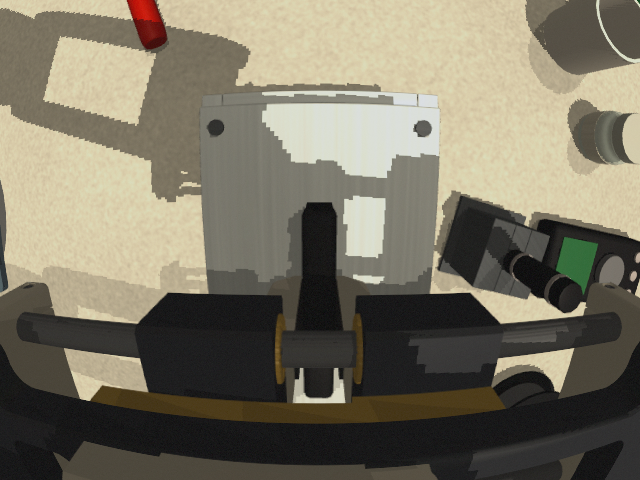

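The wrist view shows the lid held squarely by its bar, with corner holes at (216,128) and (423,128), directly over the case and well clear of the probe at (545,280).

>>> {"api": "arm_command", "payload": {
  "commands": [
    [1, [-0.06, 0.01, 0.5], [0, 0, 0]],
    [1, [0, 0, 0.5], [0, 0, 0]],
    [1, [0, 0, 0.2], [0, 0, 0]],
    [1, [0, 0, 0], [0, 0, 0]],
    [1, [0, 0, 0], [0, 0, 0]]
  ]
}}

```text
clock: 27.0
tool_pos: [498.2, 7.7, 142.8]
eef_rot: [0.0, 0.679, 0.734, 0.0]
ft_force: [0.3, -0.4, -2.8]
width: 0.151
grasp_force: 30.0
```

```bash
python3 plan.py 498.3 8.5 121.5 4.5; python3 - <<'E'
from h import *
z=get_state()['tool_pos'][2]-25.5
t=np.radians(4.5);M=np.array([[np.cos(t),-np.sin(t)],[np.sin(t),np.cos(t)]])
for n,f in(('wrist',wcloud),('side',cloud)):
    s=snapshot(n); p=f(s); q=p.reshape(-1,3)
    for nm,zz,tol in(('lid',z+6,2.0),('case',101.3,2.0)):
        k=q[(abs(q[:,2]-zz)<tol)&(abs(q[:,0]-498)<120)&(abs(q[:,1]-8)<140)]
        l=(k[:,:2]-[498.2,8.1])@M
        if len(l)>50: print(n,nm,len(l),np.percentile(l,[.3,99.7],axis=0).round(1).tolist())
E
```

```text
t 27.0 pos [498.2   7.7 142.8] yaw 4.52 tilt [-0.     0.001 -1.   ] w 0.151 F [ 0.3 -0.4 -2.8] g 30.0
shift units now [0.02 0.   0.71] turn z units 0.0
shift units after turn [0.02 0.   0.71]
wrist lid 40561 [[-56.9, -74.3], [59.7, 89.9]]
wrist case 12959 [[-75.0, -13.8], [76.6, 108.0]]
side lid 1612 [[-58.1, -90.2], [59.7, 92.5]]
side case 625 [[-76.0, -105.5], [76.7, 112.2]]
```

>>> {"api": "arm_command", "payload": {
  "commands": [
    [1, [0.02, 0, 0.2], [0, 0, 0]],
    [1, [0, 0, 0.2], [0, 0, 0]],
    [1, [0, 0, 0.1], [0, 0, 0]],
    [1, [0, 0, 0.08], [0, 0, 0]],
    [1, [0, 0, 0.06], [0, 0, 0]],
    [1, [0, 0, 0.05], [0, 0, 0]],
    [1, [0, 0, 0], [0, 0, 0]]
  ]
}}

```text
clock: 27.8
tool_pos: [497.8, 8.1, 121.7]
eef_rot: [0.0, 0.679, 0.734, 0.0]
ft_force: [-0.3, 0.1, -3.5]
width: 0.143
grasp_force: 30.0
```

```bash
python3 plan.py 498.3 8.5 121.5 4.5
```

```text
t 27.8 pos [497.8   8.1 121.7] yaw 4.49 tilt [-0.  0. -1.] w 0.143 F [-0.3  0.1 -3.5] g 30.0
shift units now [0.01 0.02 0.01] turn z units -0.0
shift units after turn [0.01 0.02 0.01]
```

>>> {"api": "arm_command", "payload": {
  "commands": [
    [1, [0, 0, 0.03], [0, 0, 0]],
    [0.6, [0, 0, 0], [0, 0, 0]],
    [0.6, [0, 0, 0], [0, 0, 0]],
    [0.6, [0, 0, 0], [0, 0, 0]],
    [0.6, [0, 0, 0], [0, 0, 0]],
    [0.6, [0, 0, -0.3], [0, 0, 0]],
    [0.6, [0, 0, -0.8], [0, 0, 0]],
    [0.6, [0, 0, -0.9], [0, 0, 0]]
  ]
}}

```text
clock: 28.6
tool_pos: [497.2, 8.3, 181.3]
eef_rot: [-0.001, 0.679, 0.734, -0.0]
ft_force: [0.4, -0.0, -0.5]
width: 0.398
grasp_force: 0.0
```

>>> {"api": "arm_command", "payload": {
  "commands": [
    [0.6, [0, 0, -0.9], [0, 0, 0]],
    [0.6, [0, 0, -0.9], [0, 0, 0]],
    [0.6, [0, 0, -0.6], [0, 0, 0]],
    [0.6, [0, 0, 0], [0, 0, 0]],
    [0.6, [0, 0, 0], [0, 0, 0]]
  ]
}}

```text
clock: 29.1
tool_pos: [497.7, 8.2, 252.8]
eef_rot: [0.0, 0.679, 0.734, 0.0]
ft_force: [0.5, -0.0, -0.0]
width: 0.4
grasp_force: 0.0
```

```bash
python3 plan.py 659.5 6.2 220 4.5; python3 - <<'E'
from h import *
t=np.radians(4.5);M=np.array([[np.cos(t),-np.sin(t)],[np.sin(t),np.cos(t)]])
for n,f in(('wrist',wcloud),('side',cloud)):
    s=snapshot(n); p=f(s); q=p.reshape(-1,3)
    l=np.c_[(q[:,:2]-[498.2,8.1])@M,q[:,2]]
    k=l[(abs(l[:,0])<52)&(l[:,1]>55)&(l[:,1]<86)&(l[:,2]>80)&(l[:,2]<120)]; print(n,'lid z',np.median(k[:,2]),'plane',np.linalg.lstsq(np.c_[k[:,:2],np.ones(len(k))],k[:,2],rcond=None)[0])
    k=l[(abs(l[:,0])<70)&(l[:,1]>97)&(l[:,1]<105)&(l[:,2]>80)&(l[:,2]<120)]; print('flange z',np.median(k[:,2]))
    k=l[(abs(l[:,0])<15)&(abs(l[:,1])<60)&(l[:,2]>130)&(l[:,2]<145)]
    if len(k)>50: print('handle',cv2.minAreaRect(k[:,:2].astype(np.float32)))
    k=q[(abs(q[:,0]-660)<25)&(abs(q[:,1]-6)<25)&(q[:,2]>143)&(q[:,2]<156)]
    if len(k)>20: print('probe top',len(k),cv2.minEnclosingCircle(k[:,:2].astype(np.float32)),np.median(k[:,2]))
    save('f_'+n,s['color'])
print(get_state()['qpos'].round(2))
E
```

```text
t 29.1 pos [497.7   8.2 252.8] yaw 4.49 tilt [-0.     0.001 -1.   ] w 0.4 F [ 0.5 -0.  -0. ] g 0.0
shift units now [-0.49  5.37  1.1 ] turn z units -0.0
shift units after turn [-0.49  5.37  1.09]
wrist lid z 101.62309744603897 plane [-1.60006703e-04  4.08499560e-03  1.01352433e+02]
flange z 101.57941531861917
handle ((1.1876630783081055, -0.06066131591796875), (88.82046508789062, 13.749667167663574), 89.7664566040039)
probe top 528 ((661.120361328125, 6.973405361175537), 11.205392837524414) 150.3335543292917
side lid z 102.89865306687591 plane [-3.03683411e-04  1.12510259e-02  1.02133984e+02]
flange z 102.80656787841775
handle ((-0.17021894454956055, 3.6472930908203125), (90.33899688720703, 13.565364837646484), 89.82759094238281)
probe top 66 ((658.3310546875, 8.663227081298828), 12.044628143310547) 150.33265230200402
[-0.21  0.15  1.61 -0.    1.38 -0.29]
```

View pics/f_wrist.png

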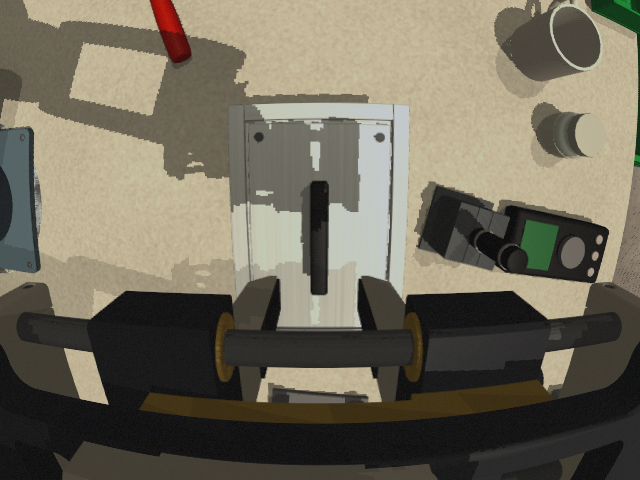

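The lid is flush (lid 101.6, flange 101.6) and centred. The probe stands at (500,248) px, about (660, 6.5) mm. Going to grasp it.

>>> {"api": "arm_command", "payload": {
  "commands": [
    [0.5, [-0.08, 0.5, 0], [0, 0, 0]],
    [0.5, [-0.08, 0.9, 0], [0, 0, 0]],
    [0.5, [-0.08, 0.9, 0], [0, 0, 0]],
    [0.5, [-0.08, 0.9, 0], [0, 0, 0]],
    [0.5, [-0.08, 0.9, 0], [0, 0, 0]],
    [0.5, [-0.08, 0.9, 0], [0, 0, 0]],
    [0.5, [0, 0.39, 0], [0, 0, 0]],
    [0.5, [0, 0, 0], [0, 0, 0]]
  ]
}}

```text
clock: 30.0
tool_pos: [660.6, 6.4, 250.0]
eef_rot: [-0.001, 0.679, 0.734, -0.001]
ft_force: [-0.5, -0.2, -0.4]
width: 0.501
grasp_force: 0.0
```

>>> {"api": "arm_command", "payload": {
  "commands": [
    [0.5, [0, 0, 0.7], [0, 0, 0]],
    [0.5, [0, 0, 0.6], [0, 0, 0]],
    [0.5, [0, 0, 0.4], [0, 0, 0]],
    [0.5, [0, 0, 0], [0, 0, 0]]
  ]
}}

```text
clock: 30.4
tool_pos: [658.1, 6.6, 199.1]
eef_rot: [-0.002, 0.679, 0.734, -0.001]
ft_force: [0.6, 0.5, 0.9]
width: 0.501
grasp_force: 0.0
```

```bash
python3 plan.py 660.2 6.5 107 4.5; python3 - <<'E'
from h import *
for n,f in(('wrist',wcloud),('side',cloud),('top',cloud)):
    s=snapshot(n); q=f(s).reshape(-1,3); save('g_'+n,s['color'])
    k=q[(abs(q[:,0]-660)<25)&(abs(q[:,1]-6)<25)&(q[:,2]>143)&(q[:,2]<156)]
    if len(k)>20: print(n,'probe top',len(k),cv2.minEnclosingCircle(k[:,:2].astype(np.float32)))
E
```

```text
t 30.4 pos [658.1   6.6 199.1] yaw 4.49 tilt [ 0.001 -0.005 -1.   ] w 0.501 F [0.6 0.5 0.9] g 0.0
shift units now [-0.01  0.08  3.07] turn z units -0.0
shift units after turn [-0.01  0.07  3.07]
wrist probe top 1082 ((661.6142578125, 7.12518310546875), 10.92604923248291)
side probe top 66 ((660.310546875, 10.286587715148926), 10.87474250793457)
```

>>> {"api": "arm_command", "payload": {
  "commands": [
    [0.5, [0, 0.05, 0.6], [0, 0, 0]],
    [0.5, [0, 0, 0.8], [0, 0, 0]],
    [0.5, [0, 0, 0.8], [0, 0, 0]],
    [0.5, [0, 0, 0.5], [0, 0, 0]],
    [0.5, [0, 0, 0.2], [0, 0, 0]],
    [0.5, [0, 0, 0], [0, 0, 0]],
    [0.5, [0, 0, 0], [0, 0, 0]]
  ]
}}

```text
clock: 31.25
tool_pos: [662.5, 6.4, 116.2]
eef_rot: [0.001, 0.679, 0.734, 0.001]
ft_force: [-0.1, 0.5, -0.2]
width: 0.503
grasp_force: 0.0
```

```bash
python3 plan.py 660.5 6.7 107 4.5
```

```text
t 31.25 pos [662.5   6.4 116.2] yaw 4.49 tilt [-0.001  0.002 -1.   ] w 0.503 F [-0.1  0.5 -0.2] g 0.0
shift units now [ 0.02 -0.07  0.31] turn z units -0.0
shift units after turn [ 0.01 -0.07  0.31]
```

>>> {"api": "arm_command", "payload": {
  "commands": [
    [0.5, [0.01, -0.05, 0.25], [0, 0, 0]],
    [0.5, [0, 0, 0.05], [0, 0, 0]],
    [0.5, [0, 0, 0], [0, 0, 0]],
    [1, [0, 0, 0], [0, 0, 0]],
    [1, [0, 0, 0], [0, 0, 0]],
    [1, [0, 0, 0], [0, 0, 0]],
    [1, [0, 0, 0], [0, 0, 0]],
    [1, [0, 0, 0], [0, 0, 0]]
  ]
}}

```text
clock: 32.05
tool_pos: [660.2, 6.7, 105.9]
eef_rot: [0.0, 0.679, 0.734, 0.0]
ft_force: [1.2, -0.2, 0.5]
width: 0.233
grasp_force: 30.0
```

```bash
python3 plan.py 660.5 6.7 107 4.5
```

```text
t 32.05 pos [660.2   6.7 105.9] yaw 4.49 tilt [-0.  0. -1.] w 0.233 F [ 1.2 -0.2  0.5] g 30.0
shift units now [-0.    0.01 -0.04] turn z units -0.0
shift units after turn [-0.    0.01 -0.04]
```

>>> {"api": "arm_command", "payload": {
  "commands": [
    [1, [0, 0, -0.3], [0, 0, 0]],
    [1, [0, 0, -0.6], [0, 0, 0]],
    [1, [0, 0, -0.7], [0, 0, 0]],
    [1, [0, 0, -0.7], [0, 0, 0]],
    [1, [0, 0, -0.7], [0, 0, 0]],
    [1, [0, 0, -0.7], [0, 0, 0]],
    [1, [0, 0, -0.7], [0, 0, 0]],
    [1, [0, 0, -0.4], [0, 0, 0]]
  ]
}}

```text
clock: 32.85
tool_pos: [660.7, 6.7, 252.4]
eef_rot: [0.001, 0.679, 0.734, 0.001]
ft_force: [0.9, 0.4, -0.1]
width: 0.229
grasp_force: 30.0
```

```bash
python3 - <<'E'
import numpy as np
t=np.radians(4.5);c,s=np.cos(t),np.sin(t)
for l in((-60.5,-92),(-60.5,92),(59.5,92)): print(l,(498.4+c*l[0]-s*l[1]).round(1),(8.2+s*l[0]+c*l[1]).round(1))
E
python3 plan.py 445.3 -88.3 225 4.5
```

```text
(-60.5, -92) 445.3 -88.3
(-60.5, 92) 430.9 95.2
(59.5, 92) 550.5 104.6
t 32.85 pos [660.7   6.7 252.4] yaw 4.5 tilt [-0.001  0.003 -1.   ] w 0.229 F [ 0.9  0.4 -0.1] g 30.0
shift units now [-2.59 -7.41  0.89] turn z units -0.0
shift units after turn [-2.59 -7.4   0.91]
```

>>> {"api": "arm_command", "payload": {
  "commands": [
    [1, [-0.2, -0.5, 0], [0, 0, 0]],
    [1, [-0.28, -0.8, 0], [0, 0, 0]],
    [1, [-0.28, -0.8, 0], [0, 0, 0]],
    [1, [-0.28, -0.8, 0], [0, 0, 0]],
    [1, [-0.28, -0.8, 0], [0, 0, 0]],
    [1, [-0.28, -0.8, 0], [0, 0, 0]],
    [1, [-0.28, -0.8, 0], [0, 0, 0]],
    [1, [-0.28, -0.8, 0], [0, 0, 0]]
  ]
}}

```text
clock: 33.65
tool_pos: [481.5, -72.4, 249.7]
eef_rot: [-0.0, 0.679, 0.734, -0.0]
ft_force: [-0.1, 0.7, 0.0]
width: 0.232
grasp_force: 30.0
```

>>> {"api": "arm_command", "payload": {
  "commands": [
    [1, [-0.28, -0.8, 0], [0, 0, 0]],
    [1, [-0.15, -0.51, 0.3], [0, 0, 0]],
    [1, [0, 0, 0.4], [0, 0, 0]],
    [1, [0, 0, 0.2], [0, 0, 0]],
    [1, [0, 0, 0], [0, 0, 0]],
    [1, [0, 0, 0], [0, 0, 0]],
    [1, [0, 0, 0], [0, 0, 0]]
  ]
}}

```text
clock: 34.35
tool_pos: [445.3, -88.0, 222.9]
eef_rot: [0.0, 0.679, 0.735, 0.0]
ft_force: [-0.1, -0.7, -1.2]
width: 0.23
grasp_force: 30.0
```

```bash
python3 plan.py 445.3 -88.3 205 4.5; python3 - <<'E'
from h import *
s=snapshot('side'); p=cloud(s); save('probe',cv2.resize(s['color'][120:320,270:470],(600,600)))
tp=get_state()['tool_pos']
q=p.reshape(-1,3); k=q[(np.hypot(q[:,0]-tp[0],q[:,1]-tp[1])<30)&(q[:,2]>106)&(q[:,2]<188)]
for a in range(106,188,8):
    m=k[(k[:,2]>=a)&(k[:,2]<a+8)]
    if len(m): print(a,len(m),np.median(m,0).round(1))
E
```

```text
t 34.35 pos [445.3 -88.  222.9] yaw 4.53 tilt [-0.  0. -1.] w 0.23 F [-0.1 -0.7 -1.2] g 30.0
shift units now [-0.01  0.    0.6 ] turn z units 0.01
shift units after turn [-0.01  0.    0.6 ]
122 8 [445.4 -84.8 127.5]
130 11 [445.8 -83.6 133.2]
138 15 [444.4 -83.4 142.4]
146 14 [445.1 -83.9 150.5]
154 18 [445.6 -84.8 158.4]
162 13 [444.1 -84.  167.3]
170 13 [446.5 -83.3 174.2]
178 11 [445.5 -83.3 181.2]
186 10 [441.3 -79.  187. ]
```

View pics/probe.png

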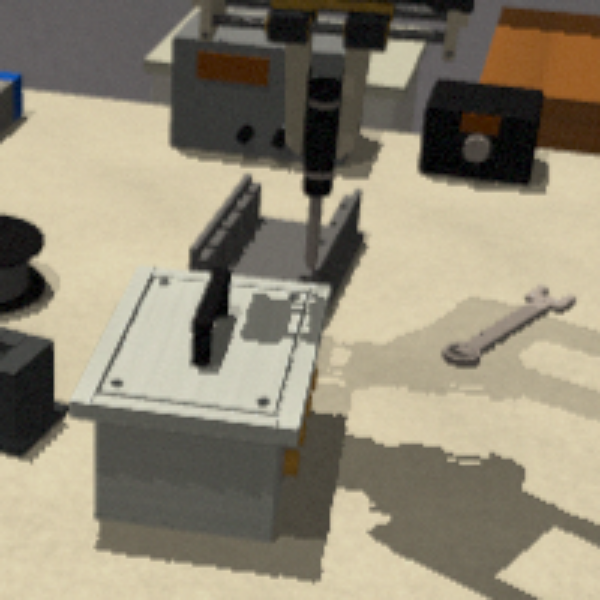

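The lid is flush, and the probe hangs upright at (312,265) in the crop, above the front right corner. Lowering it, then scanning.

>>> {"api": "arm_command", "payload": {
  "commands": [
    [1, [0, 0, 0.15], [0, 0, 0]],
    [1, [0, 0, 0.2], [0, 0, 0]],
    [1, [0, 0, 0.15], [0, 0, 0]],
    [1, [0, 0, 0.1], [0, 0, 0]],
    [1, [0, 0, 0.02], [0, 0, 0]],
    [1, [0, 0, 0], [0, 0, 0]],
    [1, [0, 0, 0], [0, 0, 0]],
    [1, [0, 0, 0], [0, 0, 0]]
  ]
}}

```text
clock: 35.2
tool_pos: [444.7, -88.2, 204.4]
eef_rot: [0.0, 0.679, 0.734, 0.0]
ft_force: [0.2, -0.7, -0.1]
width: 0.236
grasp_force: 30.0
```

```bash
python3 plan.py 445.3 -88.3 204 4.5
```

```text
t 35.2 pos [444.7 -88.2 204.4] yaw 4.49 tilt [-0.  0. -1.] w 0.236 F [ 0.2 -0.7 -0.1] g 30.0
shift units now [-0.    0.02  0.01] turn z units -0.0
shift units after turn [-0.    0.02  0.01]
```

>>> {"api": "arm_command", "payload": {
  "commands": [
    [1, [0.1, 0.01, 0], [0, 0, 0]],
    [1, [0.1, 0, 0], [0, 0, 0]],
    [1, [0.1, 0, 0], [0, 0, 0]],
    [1, [0.1, 0, 0], [0, 0, 0]],
    [1, [0.1, 0, 0], [0, 0, 0]],
    [1, [0.1, 0, 0], [0, 0, 0]],
    [1, [0.1, 0, 0], [0, 0, 0]],
    [1, [0.1, 0, 0], [0, 0, 0]]
  ]
}}

```text
clock: 36.0
tool_pos: [443.0, -63.9, 204.2]
eef_rot: [0.0, 0.679, 0.734, -0.0]
ft_force: [-0.0, -0.2, -0.2]
width: 0.235
grasp_force: 30.0
```

>>> {"api": "arm_command", "payload": {
  "commands": [
    [1, [0.1, 0, 0], [0, 0, 0]],
    [1, [0.1, 0, 0], [0, 0, 0]],
    [1, [0.1, 0, 0], [0, 0, 0]],
    [1, [0.1, 0, 0], [0, 0, 0]],
    [1, [0.1, 0, 0], [0, 0, 0]],
    [1, [0.1, 0, 0], [0, 0, 0]],
    [1, [0.1, 0, 0], [0, 0, 0]],
    [1, [0.1, 0, 0], [0, 0, 0]]
  ]
}}

```text
clock: 36.8
tool_pos: [441.1, -40.0, 204.1]
eef_rot: [-0.0, 0.679, 0.734, -0.0]
ft_force: [1.1, 0.9, -0.6]
width: 0.233
grasp_force: 30.0
```

```bash
python3 plan.py 430.9 95.2 204 4.5
```

```text
t 36.8 pos [441.1 -40.  204.1] yaw 4.49 tilt [-0. -0. -1.] w 0.233 F [ 1.1  0.9 -0.6] g 30.0
shift units now [4.52 0.02 0.  ] turn z units -0.0
shift units after turn [4.52 0.02 0.  ]
```

Tracking is accurate. 45 more rows finish the front.

>>> {"api": "arm_command", "payload": {
  "commands": [
    [1, [0.1, 0, 0], [0, 0, 0]],
    [1, [0.1, 0, 0], [0, 0, 0]],
    [1, [0.1, 0, 0], [0, 0, 0]],
    [1, [0.1, 0, 0], [0, 0, 0]],
    [1, [0.1, 0, 0], [0, 0, 0]],
    [1, [0.1, 0, 0], [0, 0, 0]],
    [1, [0.1, 0, 0], [0, 0, 0]],
    [1, [0.1, 0, 0], [0, 0, 0]]
  ]
}}

```text
clock: 37.6
tool_pos: [439.2, -16.1, 204.1]
eef_rot: [-0.0, 0.679, 0.734, 0.0]
ft_force: [-0.2, 1.3, -0.8]
width: 0.234
grasp_force: 30.0
```

>>> {"api": "arm_command", "payload": {
  "commands": [
    [1, [0.1, 0, 0], [0, 0, 0]],
    [1, [0.1, 0, 0], [0, 0, 0]],
    [1, [0.1, 0, 0], [0, 0, 0]],
    [1, [0.1, 0, 0], [0, 0, 0]],
    [1, [0.1, 0, 0], [0, 0, 0]],
    [1, [0.1, 0, 0], [0, 0, 0]],
    [1, [0.1, 0, 0], [0, 0, 0]],
    [1, [0.1, 0, 0], [0, 0, 0]]
  ]
}}

```text
clock: 38.4
tool_pos: [437.3, 7.8, 204.2]
eef_rot: [-0.0, 0.679, 0.734, -0.0]
ft_force: [-0.5, -0.6, -1.0]
width: 0.229
grasp_force: 30.0
```

>>> {"api": "arm_command", "payload": {
  "commands": [
    [1, [0.1, 0, 0], [0, 0, 0]],
    [1, [0.1, 0, 0], [0, 0, 0]],
    [1, [0.1, 0, 0], [0, 0, 0]],
    [1, [0.1, 0, 0], [0, 0, 0]],
    [1, [0.1, 0, 0], [0, 0, 0]],
    [1, [0.1, 0, 0], [0, 0, 0]],
    [1, [0.1, 0, 0], [0, 0, 0]],
    [1, [0.1, 0, 0], [0, 0, 0]]
  ]
}}

```text
clock: 39.2
tool_pos: [435.4, 31.8, 204.1]
eef_rot: [0.0, 0.679, 0.734, -0.0]
ft_force: [-0.6, -0.8, -0.9]
width: 0.233
grasp_force: 30.0
```

>>> {"api": "arm_command", "payload": {
  "commands": [
    [1, [0.1, 0, 0], [0, 0, 0]],
    [1, [0.1, 0, 0], [0, 0, 0]],
    [1, [0.1, 0, 0], [0, 0, 0]],
    [1, [0.1, 0, 0], [0, 0, 0]],
    [1, [0.1, 0, 0], [0, 0, 0]],
    [1, [0.1, 0, 0], [0, 0, 0]],
    [1, [0.1, 0, 0], [0, 0, 0]],
    [1, [0.1, 0, 0], [0, 0, 0]]
  ]
}}

```text
clock: 40.0
tool_pos: [433.6, 55.7, 204.2]
eef_rot: [0.0, 0.679, 0.734, 0.0]
ft_force: [0.0, 0.2, -1.2]
width: 0.233
grasp_force: 30.0
```

>>> {"api": "arm_command", "payload": {
  "commands": [
    [1, [0.1, 0, 0], [0, 0, 0]],
    [1, [0.1, 0, 0], [0, 0, 0]],
    [1, [0.1, 0, 0], [0, 0, 0]],
    [1, [0.1, 0, 0], [0, 0, 0]],
    [1, [0.1, 0, 0], [0, 0, 0]],
    [1, [0.1, 0, 0], [0, 0, 0]],
    [1, [0.1, 0, 0], [0, 0, 0]],
    [1, [0.1, 0, 0], [0, 0, 0]]
  ]
}}

```text
clock: 40.8
tool_pos: [431.7, 79.6, 204.2]
eef_rot: [-0.0, 0.679, 0.734, -0.0]
ft_force: [0.7, -0.6, -0.9]
width: 0.231
grasp_force: 30.0
```

>>> {"api": "arm_command", "payload": {
  "commands": [
    [1, [0.1, 0, 0], [0, 0, 0]],
    [1, [0.1, 0, 0], [0, 0, 0]],
    [1, [0.1, 0, 0], [0, 0, 0]],
    [1, [0.1, 0, 0], [0, 0, 0]],
    [1, [0.02, 0, 0], [0, 0, 0]],
    [1, [0, 0, 0], [0, 0, 0]],
    [1, [0, 0, 0], [0, 0, 0]]
  ]
}}

```text
clock: 41.5
tool_pos: [430.7, 91.9, 204.2]
eef_rot: [0.0, 0.679, 0.734, -0.0]
ft_force: [-0.2, -0.0, -0.9]
width: 0.235
grasp_force: 30.0
```

```bash
python3 plan.py 550.5 104.6 204 4.5
```

```text
t 41.5 pos [430.7  91.9 204.2] yaw 4.49 tilt [-0.  0. -1.] w 0.235 F [-0.2 -0.  -0.9] g 30.0
shift units now [0.11 4.01 0.01] turn z units -0.0
shift units after turn [0.11 4.01 0.01]
```

>>> {"api": "arm_command", "payload": {
  "commands": [
    [1, [0.1, 0, 0], [0, 0, 0]],
    [1, [0, 0, 0], [0, 0, 0]],
    [1, [0, 0.1, 0], [0, 0, 0]],
    [1, [0, 0.1, 0], [0, 0, 0]],
    [1, [0, 0.1, 0], [0, 0, 0]],
    [1, [0, 0.1, 0], [0, 0, 0]],
    [1, [0, 0.1, 0], [0, 0, 0]],
    [1, [0, 0.1, 0], [0, 0, 0]]
  ]
}}

```text
clock: 42.3
tool_pos: [448.7, 96.3, 204.1]
eef_rot: [-0.0, 0.679, 0.734, -0.0]
ft_force: [0.1, -0.7, -1.1]
width: 0.233
grasp_force: 30.0
```

>>> {"api": "arm_command", "payload": {
  "commands": [
    [1, [0, 0.1, 0], [0, 0, 0]],
    [1, [0, 0.1, 0], [0, 0, 0]],
    [1, [0, 0.1, 0], [0, 0, 0]],
    [1, [0, 0.1, 0], [0, 0, 0]],
    [1, [0, 0.1, 0], [0, 0, 0]],
    [1, [0, 0.1, 0], [0, 0, 0]],
    [1, [0, 0.1, 0], [0, 0, 0]],
    [1, [0, 0.1, 0], [0, 0, 0]]
  ]
}}

```text
clock: 43.1
tool_pos: [472.6, 98.2, 204.2]
eef_rot: [0.0, 0.679, 0.734, 0.0]
ft_force: [-0.6, -0.1, -0.6]
width: 0.232
grasp_force: 30.0
```

>>> {"api": "arm_command", "payload": {
  "commands": [
    [1, [0, 0.1, 0], [0, 0, 0]],
    [1, [0, 0.1, 0], [0, 0, 0]],
    [1, [0, 0.1, 0], [0, 0, 0]],
    [1, [0, 0.1, 0], [0, 0, 0]],
    [1, [0, 0.1, 0], [0, 0, 0]],
    [1, [0, 0.1, 0], [0, 0, 0]],
    [1, [0, 0.1, 0], [0, 0, 0]],
    [1, [0, 0.1, 0], [0, 0, 0]]
  ]
}}

```text
clock: 43.9
tool_pos: [496.5, 100.1, 204.1]
eef_rot: [-0.0, 0.679, 0.734, -0.0]
ft_force: [-0.6, -1.2, -0.8]
width: 0.233
grasp_force: 30.0
```

>>> {"api": "arm_command", "payload": {
  "commands": [
    [1, [0, 0.1, 0], [0, 0, 0]],
    [1, [0, 0.1, 0], [0, 0, 0]],
    [1, [0, 0.1, 0], [0, 0, 0]],
    [1, [0, 0.1, 0], [0, 0, 0]],
    [1, [0, 0.1, 0], [0, 0, 0]],
    [1, [0, 0.1, 0], [0, 0, 0]],
    [1, [0, 0.1, 0], [0, 0, 0]],
    [1, [0, 0.1, 0], [0, 0, 0]]
  ]
}}

```text
clock: 44.7
tool_pos: [520.5, 102.0, 204.2]
eef_rot: [0.0, 0.679, 0.734, 0.0]
ft_force: [-0.3, 0.3, -0.8]
width: 0.236
grasp_force: 30.0
```

>>> {"api": "arm_command", "payload": {
  "commands": [
    [1, [0, 0.1, 0], [0, 0, 0]],
    [1, [0, 0.1, 0], [0, 0, 0]],
    [1, [0, 0.1, 0], [0, 0, 0]],
    [1, [0, 0.1, 0], [0, 0, 0]],
    [1, [0, 0.1, 0], [0, 0, 0]],
    [1, [0, 0.1, 0], [0, 0, 0]],
    [1, [0, 0.1, 0], [0, 0, 0]],
    [1, [0, 0.1, 0], [0, 0, 0]]
  ]
}}

```text
clock: 45.5
tool_pos: [544.4, 103.9, 204.1]
eef_rot: [-0.0, 0.679, 0.734, -0.0]
ft_force: [1.0, -0.7, -1.1]
width: 0.232
grasp_force: 30.0
```

>>> {"api": "arm_command", "payload": {
  "commands": [
    [1, [0, 0.1, 0], [0, 0, 0]],
    [1, [0, 0.1, 0], [0, 0, 0]],
    [1, [0, 0, 0], [0, 0, 0]],
    [1, [0, 0, 0], [0, 0, 0]],
    [1, [0, 0, 0], [0, 0, 0]]
  ]
}}

```text
clock: 46.0
tool_pos: [550.0, 104.3, 204.1]
eef_rot: [-0.0, 0.679, 0.734, -0.0]
ft_force: [-0.1, 0.1, -0.4]
width: 0.234
grasp_force: 30.0
```

```bash
python3 plan.py 550.5 104.6 204 4.5; python3 - <<'E'
from h import *
for n,f in(('top',cloud),('side',cloud)):
    s=snapshot(n); q=f(s).reshape(-1,3)
    t=np.radians(4.5);M=np.array([[np.cos(t),-np.sin(t)],[np.sin(t),np.cos(t)]])
    l=np.c_[(q[:,:2]-[498.2,8.1])@M,q[:,2]]
    k=l[(abs(l[:,0])<52)&(abs(l[:,1])<86)&(l[:,2]>80)&(l[:,2]<115)]; 
    h=l[(abs(l[:,0])<15)&(abs(l[:,1])<60)&(l[:,2]>134)&(l[:,2]<145)]
    print(n,len(k),np.median(k[:,2]).round(1), h.min(0).round(1) if len(h) else '',h.max(0).round(1) if len(h) else '')
    tp=get_state()['tool_pos']; k=q[(np.hypot(q[:,0]-tp[0],q[:,1]-tp[1])<20)&(q[:,2]>104.5)&(q[:,2]<160)]
    if len(k): print('shaft',len(k),np.median(k,0).round(1),k.min(0).round(1))
E
```

```text
t 46.0 pos [550.  104.3 204.1] yaw 4.49 tilt [ 0. -0. -1.] w 0.234 F [-0.1  0.1 -0.4] g 30.0
shift units now [0.01 0.02 0.  ] turn z units -0.0
shift units after turn [0.01 0.02 0.  ]
top 2369 102.3 [ -7.5 -45.2 134. ] [  6.8  43.4 144.3]
shaft 2 [535.6 111.  104.9] [533.2 108.6 104.8]
side 1688 103.0 [ -7.2 -42.4 134. ] [  7.1  48.8 140.4]
shaft 135 [549.5 108.  135.5] [531.6  95.6 104.6]
```

The scan is complete and the lid is still flush. Lifting and returning the probe to its stand.

>>> {"api": "arm_command", "payload": {
  "commands": [
    [1, [0, 0, -0.4], [0, 0, 0]],
    [1, [0, 0, -0.6], [0, 0, 0]],
    [1, [0, 0, -0.5], [0, 0, 0]],
    [1, [0, 0, 0], [0, 0, 0]],
    [1, [0, 0, 0], [0, 0, 0]]
  ]
}}

```text
clock: 46.6
tool_pos: [550.2, 104.3, 249.6]
eef_rot: [0.0, 0.679, 0.734, 0.0]
ft_force: [1.2, -0.3, -0.7]
width: 0.234
grasp_force: 30.0
```

```bash
python3 plan.py 660.2 6.7 240 4.5
```

```text
t 46.6 pos [550.2 104.3 249.6] yaw 4.5 tilt [-0.     0.001 -1.   ] w 0.234 F [ 1.2 -0.3 -0.7] g 30.0
shift units now [-3.53  3.4   0.32] turn z units -0.0
shift units after turn [-3.53  3.4   0.32]
```

>>> {"api": "arm_command", "payload": {
  "commands": [
    [1, [-0.3, 0.3, 0], [0, 0, 0]],
    [1, [-0.6, 0.57, 0], [0, 0, 0]],
    [1, [-0.6, 0.57, 0], [0, 0, 0]],
    [1, [-0.6, 0.57, 0], [0, 0, 0]],
    [1, [-0.6, 0.57, 0], [0, 0, 0]],
    [1, [-0.5, 0.5, 0], [0, 0, 0]],
    [1, [-0.33, 0.32, 0], [0, 0, 0]],
    [1, [0, 0, 0], [0, 0, 0]]
  ]
}}

```text
clock: 47.4
tool_pos: [660.9, 4.9, 247.5]
eef_rot: [-0.001, 0.68, 0.734, -0.001]
ft_force: [-0.6, -0.4, -1.3]
width: 0.232
grasp_force: 30.0
```

>>> {"api": "arm_command", "payload": {
  "commands": [
    [1, [0, 0, 0.7], [0, 0, 0]],
    [1, [0, 0, 0.7], [0, 0, 0]],
    [1, [0, 0, 0.3], [0, 0, 0]],
    [1, [0, 0, 0.1], [0, 0, 0]],
    [1, [0, 0, 0], [0, 0, 0]],
    [1, [0, 0, 0], [0, 0, 0]],
    [1, [0, 0, 0], [0, 0, 0]]
  ]
}}

```text
clock: 48.1
tool_pos: [660.6, 6.8, 196.4]
eef_rot: [0.001, 0.679, 0.734, 0.001]
ft_force: [-0.2, 0.9, -0.8]
width: 0.234
grasp_force: 30.0
```

```bash
python3 plan.py 660.2 6.7 176 4.5; python3 - <<'E'
from h import *
s=snapshot('side'); p=cloud(s); save('ret',cv2.resize(s['color'][130:290,210:370],(500,500)))
q=p.reshape(-1,3); k=q[(np.hypot(q[:,0]-660,q[:,1]-6)<20)&(q[:,2]>72)]
for a in range(74,170,8):
    m=k[(k[:,2]>=a)&(k[:,2]<a+8)]
    if len(m): print(a,len(m),np.median(m,0).round(1))
E
```

```text
t 48.1 pos [660.6   6.8 196.4] yaw 4.5 tilt [-0.     0.002 -1.   ] w 0.234 F [-0.2  0.9 -0.8] g 30.0
shift units now [-0.   -0.02  0.68] turn z units 0.0
shift units after turn [-0.   -0.02  0.68]
90 1 [663.9   5.8  95. ]
98 10 [659.1  11.2 103. ]
106 13 [658.8  12.1 109.3]
114 13 [659.6  10.5 118.6]
122 13 [659.9  11.  125.8]
130 16 [659.4  11.  135.4]
138 15 [659.6   9.8 141.6]
146 16 [660.    9.6 149.2]
154 19 [659.3  14.6 159.6]
162 35 [657.7  15.9 165.9]
```

View pics/ret.png

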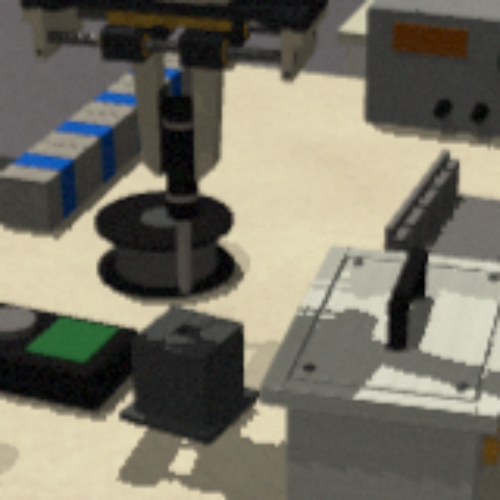

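The probe is upright over the dark stand, its tip at (185,285) above the hole at about (188,332) in the crop. Inserting it.

>>> {"api": "arm_command", "payload": {
  "commands": [
    [1, [0, -0.01, 0.3], [0, 0, 0]],
    [1, [0, 0, 0.3], [0, 0, 0]],
    [1, [0, 0, 0.3], [0, 0, 0]],
    [1, [0, 0, 0.3], [0, 0, 0]],
    [1, [0, 0, 0.2], [0, 0, 0]],
    [1, [0, 0, 0.1], [0, 0, 0]],
    [1, [0, 0, 0], [0, 0, 0]]
  ]
}}

```text
clock: 48.85
tool_pos: [659.5, 6.7, 149.5]
eef_rot: [-0.0, 0.679, 0.734, -0.0]
ft_force: [-0.6, -0.0, -1.0]
width: 0.231
grasp_force: 30.0
```

```bash
python3 plan.py 660.2 6.7 106 4.5
```

```text
t 48.85 pos [659.5   6.7 149.5] yaw 4.49 tilt [ 0.    -0.001 -1.   ] w 0.231 F [-0.6 -0.  -1. ] g 30.0
shift units now [-0.    0.02  1.45] turn z units -0.0
shift units after turn [-0.    0.02  1.45]
```

>>> {"api": "arm_command", "payload": {
  "commands": [
    [1, [0, 0.02, 0.3], [0, 0, 0]],
    [1, [0, 0, 0.3], [0, 0, 0]],
    [1, [0, 0, 0.3], [0, 0, 0]],
    [1, [0, 0, 0.25], [0, 0, 0]],
    [1, [0, 0, 0.15], [0, 0, 0]],
    [1, [0, 0, 0.1], [0, 0, 0]],
    [1, [0, 0, 0], [0, 0, 0]],
    [1, [0, 0, 0], [0, 0, 0]]
  ]
}}

```text
clock: 49.65
tool_pos: [660.6, 6.7, 108.4]
eef_rot: [0.0, 0.679, 0.734, 0.0]
ft_force: [0.2, -0.5, -1.3]
width: 0.234
grasp_force: 30.0
```

```bash
python3 plan.py 660.2 6.7 106 4.5
```

```text
t 49.65 pos [660.6   6.7 108.4] yaw 4.49 tilt [-0.  0. -1.] w 0.234 F [ 0.2 -0.5 -1.3] g 30.0
shift units now [ 0.   -0.01  0.08] turn z units -0.0
shift units after turn [ 0.   -0.01  0.08]
```

>>> {"api": "arm_command", "payload": {
  "commands": [
    [1, [0, 0, 0.06], [0, 0, 0]],
    [1, [0, 0, 0], [0, 0, 0]],
    [0.5, [0, 0, 0], [0, 0, 0]],
    [0.5, [0, 0, 0], [0, 0, 0]],
    [0.5, [0, 0, 0], [0, 0, 0]],
    [0.5, [0, 0, 0], [0, 0, 0]],
    [0.5, [0, 0, -0.3], [0, 0, 0]],
    [0.5, [0, 0, -0.6], [0, 0, 0]]
  ]
}}

```text
clock: 50.45
tool_pos: [659.4, 6.9, 132.5]
eef_rot: [-0.001, 0.679, 0.734, -0.001]
ft_force: [-0.7, -0.8, -0.2]
width: 0.498
grasp_force: 0.0
```

>>> {"api": "arm_command", "payload": {
  "commands": [
    [0.5, [0, 0, -0.8], [0, 0, 0]],
    [0.5, [0, 0, -0.8], [0, 0, 0]],
    [0.5, [0, 0, -0.8], [0, 0, 0]],
    [0.5, [0, 0, -0.8], [0, 0, 0]],
    [0.5, [0, 0, -0.4], [0, 0, 0]],
    [0.5, [0, 0, 0], [0, 0, 0]],
    [0.5, [0, 0, 0], [0, 0, 0]]
  ]
}}

```text
clock: 51.15
tool_pos: [660.1, 6.8, 240.7]
eef_rot: [-0.0, 0.679, 0.734, -0.0]
ft_force: [-0.5, -0.7, -0.3]
width: 0.502
grasp_force: 0.0
```

```bash
python3 - <<'E'
from h import *
s=snapshot('side'); p=cloud(s); save('end',cv2.resize(s['color'][130:290,210:370],(500,500)))
q=p.reshape(-1,3); k=q[(np.hypot(q[:,0]-660,q[:,1]-6)<20)&(q[:,2]>72)&(q[:,2]<160)]
for a in range(74,160,14):
    m=k[(k[:,2]>=a)&(k[:,2]<a+14)]
    if len(m): print(a,len(m),np.median(m,0).round(1))
print(k.max(0)); s=get_state(); print(s['tool_pos'],s['ft_force'],s['clock'])
E
```

```text
74 57 [657.2  16.1  82.1]
88 51 [657.1  16.3  95.3]
102 56 [656.9  16.  108.7]
116 58 [656.7  15.6 123.3]
130 56 [655.9  16.2 137.7]
144 62 [658.6  13.5 150.5]
[672.49141671  21.47649389 154.24909889]
[659.73345946   6.88848333 239.94759506] [-0.7079687  -0.04186304  0.2023775 ] 51.2
```

View pics/end.png

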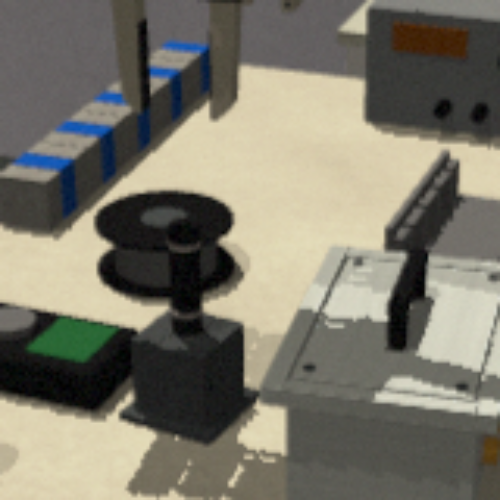

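The probe hangs upright in its stand at (187,280) with its shoulder down. The lid is flush and the gripper is clear, so I'm handing in.

```bash
python3 -c "
from station import *
print(close_job())"
```

```text
the job is handed in; nothing more can be done
None
```

The job is handed in, with no verdict shown: both cards present are seated in the case, the lid is flush, the seam was scanned along the front and left sides, and the probe is back upright in its stand.

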